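# Space test plates in an exposure frame

### The job

Load the ribbed steel test plates one after another into the frame, the longest next to the end stop and then each next shorter one, lying flat and square with the rear end up to the rear rail, with a gap of exactly one spacer width between the end stop and the first plate and between all neighbours: set each gap by standing the spacer block in it, with the plate slid up to it before the next plate goes in. When all the plates are spaced, stand the spacer back on the bare worktop and fold the hold-down bar fully down over the plates with its lever. Leave the wash bottle and the tape roll where they are.

Things in the scene. Friction and masses are not known exactly. Their poses are not given: they have to be found in the camera images.
- frame: fixed aluminium frame: base plate 180 (x) by 380 (y) by 8 mm high; origin: centre of its underside, on the worktop; x to the rear, y towards the end stop. The rear rail runs along y, its face at x = +70, 9 above the plate top. The row of test plates runs from the end stop to -y, their long axes along x: the first centred at y = +118.5, each next one 84 further to -y.
- stop_face (a point): middle of the end stop's face, at the height of the plate top: frame x = -5, y = +172.5, z = 8 mm. The end stop is a block across the frame's +y end, 150 long (x), 14 above the plate top; its face looks to -y.
- plate_a: loose T-shaped steel test plate, 0.5 kg: a flat foot 150 mm long (its own x) by 60 wide (y) by 12 high, with an upright rib in the middle of its top, 40 long (x), 8 thick (y), 24 high (total height 36); grip the rib. Origin: centre of its underside. May be absent (None from the start).
- plate_b: loose T-shaped steel test plate, 0.5 kg: a flat foot 130 mm long (its own x) by 60 wide (y) by 12 high, with an upright rib in the middle of its top, 40 long (x), 8 thick (y), 24 high (total height 36); grip the rib. Origin: centre of its underside. May be absent (None from the start).
- plate_c: loose T-shaped steel test plate, 0.5 kg: a flat foot 110 mm long (its own x) by 60 wide (y) by 12 high, with an upright rib in the middle of its top, 40 long (x), 8 thick (y), 24 high (total height 36); grip the rib. Origin: centre of its underside. May be absent (None from the start).
- plate_d: loose T-shaped steel test plate, 0.5 kg: a flat foot 90 mm long (its own x) by 60 wide (y) by 12 high, with an upright rib in the middle of its top, 40 long (x), 8 thick (y), 24 high (total height 36); grip the rib. Origin: centre of its underside. May be absent (None from the start).
- spacer: loose grey spacer block, 0.2 kg: weighted foot 70 (x) by 24 (y, the width that sets the gap) by 12 high, with an upright grip on top 46 (x) by 10 (y), up to 72 mm total height. Origin: centre of its underside.
- holdbar (a joint): hinge angle of the hold-down bar, rad: 0 = folded fully down (the bar lies level over the plates' rear ends, 2 mm above them), about 1.5 = standing up (start 1.4 to 1.7; limit 1.75). A stiff hinge (0.12 N m): stays where it is left. The bar reaches 28 mm from the hinge.
- hinge_end (a point): point on the hinge axis at the lever: frame x = +80, y = -235, z = 24.5 mm (45 mm beyond the plate's -y end). The axis is along frame y.
- lever_knob (a point): centre of the black ball (20 mm) at the end of the bar's lever, a round rod of 11 mm, 85 mm from the hinge axis: straight up from the hinge when the bar stands at 1.57, pointing to the frame's -x when it is down; push it from behind, towards -x and down.
- wash_bottle: squeeze bottle with a blue cap and a bent spout, 202 mm high; to be left alone. Origin at its underside.
- tape_roll: roll of tape lying flat, 104 mm across, 25 high; to be left alone. Origin at its underside.

How it is judged:
By the outcome, as a careful person would: the job done as asked, in the order asked, and still so for the second after the job is handed in, with the robot touching nothing.
Of plate_a, plate_b, plate_c, plate_d only 3 to 4 are there at a start; the rules pass over those that are not, and their reading is None.
At some moment in a run one of plate_a, plate_b, plate_c, plate_d, spacer may be knocked a few centimetres aside while the robot is not near it.
Once in a run the grip may slacken for a moment while it holds something.
It also fails if it takes over 210 s, if anything falls off the work surface, if the arm or the gripper's body presses on something with over 40 N, if the wrist force passes 120 N, or if a joint passes its speed limit or range.

### The arm

A 7-joint arm with a two-finger parallel gripper is mounted at the origin on a cart in front of the work surface, level with it; the furniture and walls round the work are solid. World frame = base frame: x ahead of the robot, y to its left, z up, the work surface at z = 0. Lengths are in m, angles in rad, forces in N, time in s.
With the tool pointing down it reaches from about 0.4 to 0.85 m from the base axis. Payload 4.5 kg.
Tool frame: the origin (TCP) lies midway between the tips of the shut fingers; the grasp point (between the pads) lies 19 mm behind it; z points along the fingers, y is the line along which they close (so a half turn about z gives the same grasp; the last joint's range is limited). The gripper opens to 88 mm and grips with 3 to 60 N. Pads are 18 mm wide; open, the fingers measure 123 mm over their backs; the gripper's body (75 mm by 187 mm) begins 45 mm behind the grasp point.
Start: joints at [1.225, 0.689, -0.195, 1.565, 0.157, 0.902, -0.215], TCP at [0.232, -0.58, 0.239] pointing down, gripper open.
Joint ranges: [-3.01, 3.01], [-0.46, 2.08], [-1.47, 1.51], [0.13, 2.56], [-1, 4.14], [0.04, 2.09], [-2.66, 2.66]. Speed limits (rad/s): [2.57, 2.57, 3.14, 3.14, 3.14, 3.14, 3.14].

### API

Orientations are given as a 3x3 rotation matrix whose columns are the frame's x, y, z axes.
In Python, from rig import robot gives the robot as it stands.
- The arm moves only by the shell command python3 nudge.py 'ROWS' [FORCE]. ROWS is a JSON list of rows, 1 to 5 of them, each of 5 numbers: dx, dy, dz in m, then a turn about the tool's z in rad, then the opening from 0.0 (shut) to 1.0 (fully open); each row is the pose to reach, as a shift and turn from the pose commanded when the command began, along the tool's axes at that moment; what a row does not reach only later rows make up. A row lasts 1/12 s, in which the tool goes at most 0.0417 m and 0.125 rad, less where a joint would pass 70% of its speed; a pose out of reach is approached as far as the arm can. The fingers move at their own pace and stop on an object; FORCE is the grip in N (left out, the last holds). Time passes only in rows, so rows that do not move let the fingers close. It prints the time, the measured TCP pose, the force, the opening and the grip force at its end. Input that does not fit is refused with a message, and nothing moves.
- robot.read_state(): the state, without advancing time (a new reading comes with each control period).
- robot.capture(name): name is "side" or "top"; returns the picture (420x560x3 uint8, blue, green, red); there is no depth.
- robot.get_calibration(name): a dict with "vfov" (degrees; the focal length in pixels is half the picture's height over the tangent of half this angle, whatever the lens; pixels are square), "cx", "cy" (the principal point, pixels), "T" (4x4, takes a point from camera to world coordinates). Camera axes: x right, y up, looking along -z (the intrinsics and any distortion apply to the point x, -y, -z); pixel columns grow to the right and rows downward; lengths in m; the calibration is good to about 2 mm. A picture is of the moment at which its call begins. get_calibration takes no time and is no camera call.
- robot.sign_off(): hands the job in; it is judged then, once.
The state is a dict: "time": time; "qpos": joint angles; "dq": joint speeds; "tau": joint torques, N m; "eef_pos": TCP position; "tool_rot": TCP orientation; "force": force on the tool from outside, world axes, zero at the start; "moment": the same for the moment, N m; "gripper_width": opening from 0.0 (shut) to 1.0 (fully open); "grip_force": force on a finger pad.
Only numpy, scipy, OpenCV 4.12 (cv2) and the standard library are available. Lean on these libraries where they do the work, as an engineer would, in place of code of your own. Each camera call takes 0.05 s, during which the arm holds its last target. There are 200 camera calls.

## Working session

There is one attempt and no reset: what is moved stays moved. The work goes in short steps, Python scripts to look and compute and a shell command to move; the robot and the scene stay as the last step left them, time stands still between calls to the robot, and variables do not carry over. Pictures are saved under pics/ and viewed, at most 14 in all, crops included, and the job is handed in when it is done.

```bash
ls; mkdir -p pics; python3 - <<'E'
from rig import robot
import cv2,numpy as np
np.set_printoptions(precision=4,suppress=True)
for n in("top","side"):
    cv2.imwrite(f"pics/{n}0.png",robot.capture(n)); print(n,robot.get_calibration(n))
s=robot.read_state();print(s)
E
```

```text
nudge.py
pics
rig.py
top {'vfov': 55.77264958558453, 'cx': 282.21167355757603, 'cy': 206.28382550589097, 'T': array([[ 0.0088,  0.9975, -0.0697,  0.4915],
       [-0.9999,  0.0081, -0.0101, -0.0474],
       [-0.0095,  0.0698,  0.9975,  1.3005],
       [ 0.    ,  0.    ,  0.    ,  1.    ]])}
side {'vfov': 50.3971767928321, 'cx': 276.31144632715547, 'cy': 211.47803076104356, 'T': array([[ 0.9355,  0.2252, -0.2723,  0.1932],
       [-0.3531,  0.5718, -0.7405, -1.1242],
       [-0.011 ,  0.7889,  0.6145,  0.9657],
       [ 0.    ,  0.    ,  0.    ,  1.    ]])}
{'time': 0.1, 'qpos': array([ 1.2248,  0.6899, -0.1945,  1.5662,  0.1573,  0.9025, -0.2151]), 'dq': array([ 0.0018, -0.0027,  0.0013, -0.0023, -0.0007,  0.0009,  0.0027]), 'tau': array([ -0.0031, -52.8499,  -1.2716, -15.3838,  -0.0526,   0.0019,
         0.0001]), 'eef_pos': array([ 0.2314, -0.58  ,  0.238 ]), 'tool_rot': array([[ 0.9287,  0.3708, -0.0008],
       [ 0.3708, -0.9287,  0.0015],
       [-0.0001, -0.0017, -1.    ]]), 'force': array([ 0.7806, -0.1544, -0.5796]), 'moment': array([ 0.003 , -0.0281,  0.0069]), 'grip_force': 0.0, 'gripper_width': 1.0001603986565273}
```
View pics/top0.png

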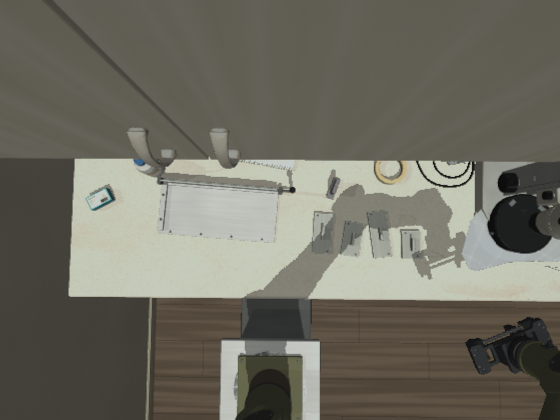

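View pics/side0.png

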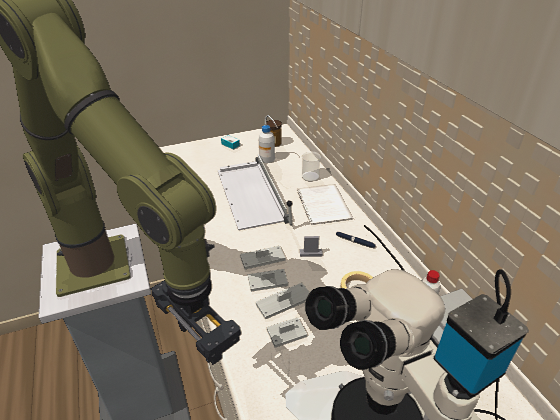

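```bash
cat > h.py <<'E'
import cv2,numpy as np
from rig import robot
np.set_printoptions(precision=4,suppress=True)
def cam(n):
    c=robot.get_calibration(n); f=210/np.tan(np.radians(c["vfov"]/2)); return c["T"],f,c["cx"],c["cy"]
def w(n,u,v,z):
    T,f,cx,cy=cam(n); d=T[:3,:3]@np.array([(u-cx)/f,-(v-cy)/f,-1]); return T[:3,3]+d*(z-T[2,3])/d[2]
def p(n,P):
    T,f,cx,cy=cam(n); q=(np.atleast_2d(P)-T[:3,3])@T[:3,:3]; return np.c_[cx+f*q[:,0]/-q[:,2],cy-f*q[:,1]/-q[:,2]]
def crop(src,name,x0,y0,x1,y1,s):
    i=cv2.imread(src)if isinstance(src,str) else src
    cv2.imwrite(name,cv2.resize(i[y0:y1,x0:x1],None,fx=s,fy=s,interpolation=cv2.INTER_CUBIC))
E
python3 - <<'E'
from h import *
crop("pics/top0.png","pics/a.png",310,170,430,260,6)
crop("pics/top0.png","pics/b.png",150,165,310,250,5)
E
```

View pics/a.png

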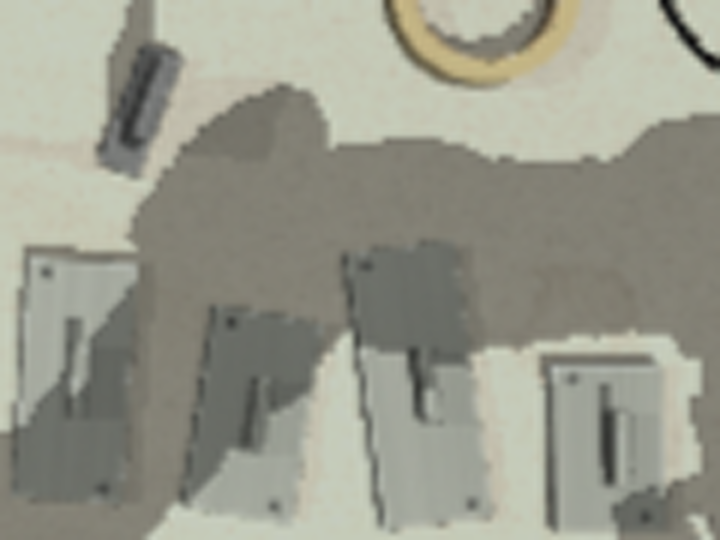

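View pics/b.png

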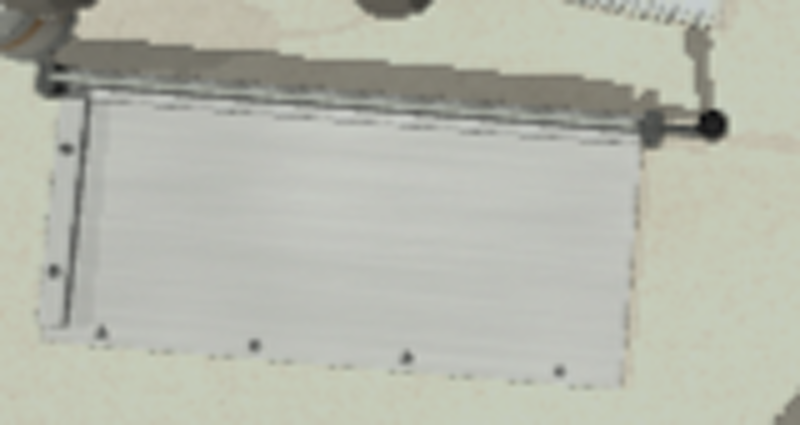

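```bash
python3 - <<'E'
from h import *
crop("pics/side0.png","pics/c.png",213,140,333,240,6)
crop("pics/side0.png","pics/d.png",230,228,330,352,4.8)
E
```

```text
(no output)
```

View pics/c.png

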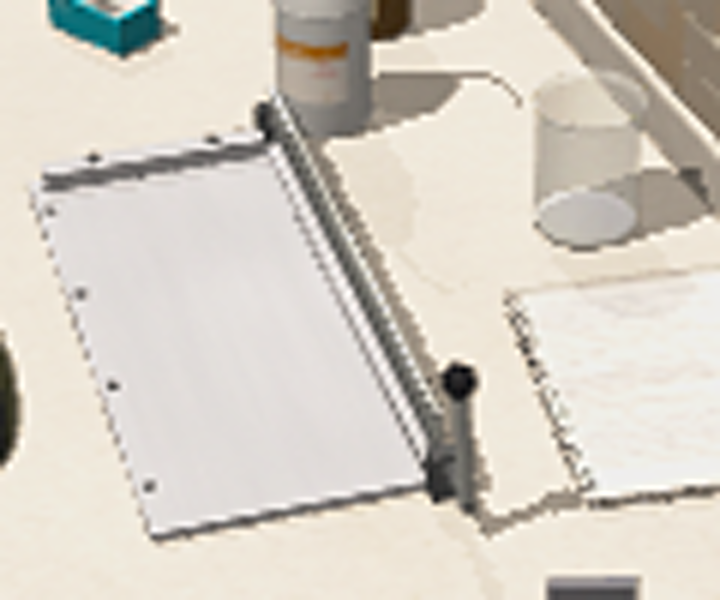

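```bash
python3 - <<'E'
from h import *
from scipy.optimize import least_squares
def uv(pts,x0,y0,s): return (np.array(pts)+.5)/s-.5+[x0,y0]
# frame
M=np.array([[-90,190,22],[-90,-190,8],[70,172,17],[70,-190,17],[-78,172.5,22]])/1e3
# last: front end of end-stop face (x=-80)
M[4]=[-.080,.1725,.022]; M[0]=[-.09,.19,.008]
t=uv([(40,342),(622,387),(90,97),(638,143),(65,328)],150,165,5)
Ms=np.array([[-90,190,8],[-90,-190,8]])/1e3; s=uv([(33,190),(155,535)],213,140,6)
def tf(q,M): c,sn=np.cos(q[2]),np.sin(q[2]); return np.c_[M[:,0]*c-M[:,1]*sn+q[0],M[:,0]*sn+M[:,1]*c+q[1],M[:,2]]
def fit(M,t,Ms,s,q0):
    f=lambda q:np.r_[(p("top",tf(q,M))-t).ravel(),(p("side",tf(q,Ms))-s).ravel() if len(Ms) else []]
    r=least_squares(f,q0,loss="soft_l1"); return r.x,r.fun
q,r=fit(M,t,Ms,s,[.52,.2,0.]);print("frame",q,r.round(1))
q2,r2=fit(M,t,[],[],[.52,.2,0.]);print("frame top only",q2,r2.round(1))
k=lambda q,a:tf(q,np.array([[.08-.085*np.cos(a),-.235,.0245+.085*np.sin(a)]]))
for a in(1.4,1.5,1.6,1.7): print("knob",a,k(q,a),(p("top",k(q,a))),p("side",k(q,a)))
print("knob seen",uv([(712,125)],150,165,5),uv([(458,380)],213,140,6))
P={"b":(130,[(25,250),(140,258),(125,500),(12,492)]),"c":(110,[(210,308),(322,325),(292,520),(185,500)]),"a":(150,[(345,255),(462,245),(490,515),(382,528)]),"d":(90,[(545,360),(660,360),(665,528),(552,528)])}
for n,(L,c) in P.items():
    c=uv(c,310,170,6); W=np.array([w("top",*x,.012)for x in c])
    m=np.array([[L/2,30,12],[L/2,-30,12],[-L/2,-30,12],[-L/2,30,12]])/1e3
    qq,r=fit(m,c,[],[],[*W.mean(0)[:2],0]);print(n,qq,r.round(1),"L",np.linalg.norm(W[0]-W[3]),"W",np.linalg.norm(W[0]-W[1]))
c=uv([(150,42),(182,58),(138,175),(98,160)],310,170,6);W=np.array([w("top",*x,.012)for x in c])
m=np.array([[35,12,12],[35,-12,12],[-35,-12,12],[-35,12,12]])/1e3
print("spacer",*fit(m,c,[],[],[*W.mean(0)[:2],0]))
E
```

```text
frame [ 0.5688  0.1739 -0.0697] [ 0.4 -0.3  0.2 -0.1 -0.1  0.1  0.8 -0.5 -0.3 -0.2 -1.4 -1.5 -0.5 -0.3]
frame top only [ 0.5681  0.1745 -0.0707] [ 0.2 -0.2 -0.   0.2 -0.3  0.3  0.7 -0.2 -0.5 -0. ]
knob 1.4 [[ 0.6178 -0.0651  0.1083]] [[292.1757 192.169 ]] [[286.5274 203.7109]]
knob 1.5 [[ 0.6262 -0.0657  0.1093]] [[292.3956 189.3602]] [[289.0401 202.9781]]
knob 1.6 [[ 0.6347 -0.0662  0.1095]] [[292.6124 186.563 ]] [[291.5637 202.4551]]
knob 1.7 [[ 0.6431 -0.0668  0.1088]] [[292.8237 183.8114]] [[294.0702 202.147 ]]
knob seen [[292.  189.6]] [[288.9167 202.9167]]
b [ 0.4991 -0.1645 -0.057 ] [ 0.4  0.2 -0.3  0.  -0.1 -0.1  0.1 -0. ] L 0.13058045167186502 W 0.062327574241896624
c [ 0.4793 -0.2596 -0.1464] [ 0.3 -0.7 -0.  -0.7  0.2  0.5 -0.5  1. ] L 0.10416904611543928 W 0.06096576431056947
a [ 0.4951 -0.3497  0.111 ] [ 0.5 -0.4 -0.6 -0.6  0.3  0.6 -0.2  0.4] L 0.14773024991698766 W 0.06345201936796446
d [ 0.4645 -0.4491  0.0177] [ 0.3  0.1 -0.2 -0.1 -0.1 -0.1  0.   0.1] L 0.08993818644768531 W 0.06175806391102547
spacer [ 0.6437 -0.2004 -0.3865] [-0.678  -0.1252  0.8043  0.007   0.0496  0.2205 -0.1163 -0.1006]
```

View pics/d.png

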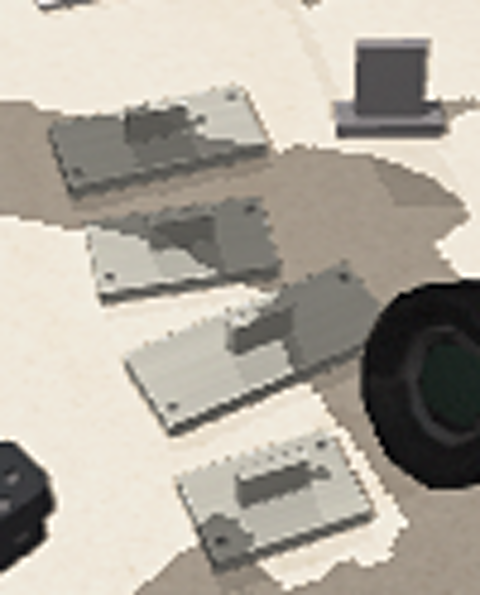

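```bash
cat >> h.py <<'E'
F=np.array([.5688,.1739,-.0697])
def f2w(x,y): c,s=np.cos(F[2]),np.sin(F[2]); return np.array([x*c-y*s+F[0],x*s+y*c+F[1]])
def w2f(X,Y): c,s=np.cos(F[2]),np.sin(F[2]); a,b=X-F[0],Y-F[1]; return np.array([a*c+b*s,-a*s+b*c])
def go(x,y,z,yaw,s=None):
    s=s or robot.read_state(); R=s["tool_rot"]; d=R.T@(np.array([x,y,z])-s["eef_pos"])
    print("move",d.round(4),"turn",round(np.arctan2(R[1,0],R[0,0])-yaw,4))
def st():
    s=robot.read_state();R=s["tool_rot"];print("t",round(s["time"],2),"eef",s["eef_pos"],"frame(mm)",(w2f(*s["eef_pos"][:2])*1e3).round(2),"yaw-F",round(np.arctan2(R[1,0],R[0,0])-F[2],4),"f",s["force"].round(1),"w",round(s["gripper_width"]*88,1),"g",round(s["grip_force"],1))
E
python3 - <<'E'
from h import *
go(.6437,-.2004,.12,-.3865)
print("bottle",w("side",*(np.array([322,130])/6+[213,140]),0),"tape",w("top",390,170,.0))
E
```

```text
move [ 0.5236 -0.1994  0.1183] turn 0.7663
bottle [0.7019 0.366  0.    ] tape [ 0.7052 -0.3887  0.    ]
```

```bash
python3 nudge.py '[[0.035, -0.0133, 0, 0.08, 1], [0.07, -0.0267, 0, 0.16, 1], [0.105, -0.04, 0, 0.24, 1], [0.14, -0.0533, 0, 0.32, 1], [0.175, -0.0667, 0, 0.4, 1]]' 20 ; python3 - <<'E'
from h import *
st();go(.6437,-.2004,.12,-.3865)
E
```

```text
time: 0.52
eef_pos: [0.3704, -0.4521, 0.2384]
tool_rot: [[1.0, -0.025, -0.0], [-0.025, -1.0, 0.001], [-0.0, -0.001, -1.0]]
force: [-0.1, -0.5, -0.1]
gripper_width: 0.997
grip_force: 0.0
t 0.52 eef [ 0.3704 -0.4521  0.2384] frame(mm) [-154.36 -638.33] yaw-F 0.0452 f [-0.1 -0.5 -0.1] w 87.7 g 0.0
move [ 0.2671 -0.2583  0.1184] turn 0.362
```

```bash
python3 nudge.py '[[0.027, -0.026, 0, 0.04, 1], [0.054, -0.052, 0, 0.08, 1], [0.081, -0.078, 0, 0.12, 1], [0.108, -0.104, 0, 0.16, 1], [0.135, -0.13, 0, 0.2, 1]]' >/dev/null; python3 - <<'E'
from h import *
st();go(.6437,-.2004,.12,-.3865)
E
```

```text
t 0.93 eef [ 0.508  -0.3247  0.2384] frame(mm) [ -25.9  -501.65] yaw-F -0.1523 f [ 0.6 -0.4  0.8] w 88.1 g 0.0
move [ 0.1051 -0.1511  0.1183] turn 0.1645
```

```bash
python3 nudge.py '[[0.022, -0.03, 0, 0.033, 1], [0.044, -0.06, 0.01, 0.066, 1], [0.066, -0.09, 0.03, 0.1, 1], [0.088, -0.12, 0.05, 0.132, 1], [0.105, -0.151, 0.08, 0.1645, 1]]' >/dev/null;python3 nudge.py '[[0, 0, 0, 0, 1], [0, 0, 0, 0, 1]]' >/dev/null; python3 - <<'E'
from h import *
st();go(.6437,-.2004,.04,-.3865)
crop(robot.capture("top"),"pics/e.png",280,150,400,240,6)
E
```

```text
t 1.52 eef [ 0.6395 -0.2015  0.1596] frame(mm) [  96.66 -369.55] yaw-F -0.3096 f [0.4 0.  0.8] w 87.8 g 0.0
move [ 0.0041 -0.0024  0.1196] turn 0.0072
```

View pics/e.png

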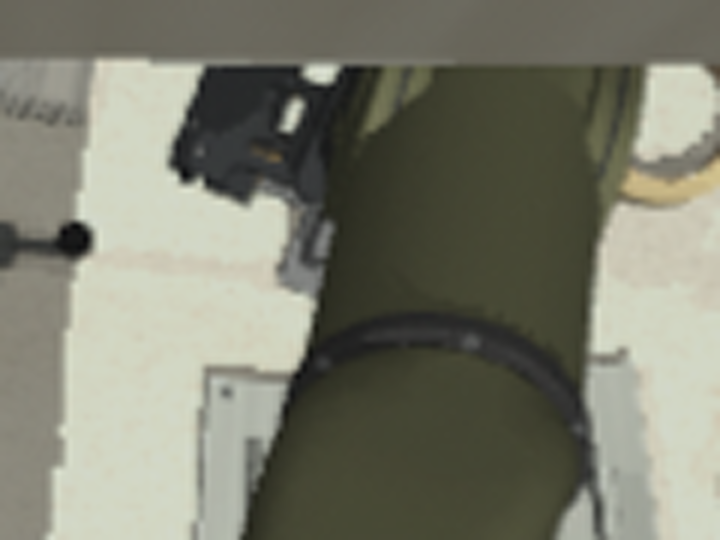

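```bash
python3 nudge.py '[[0.004, -0.0024, 0.03, 0.007, 1], [0.004, -0.0024, 0.065, 0.007, 1], [0.004, -0.0024, 0.1, 0.007, 1], [0.004, -0.0024, 0.1196, 0.007, 1], [0.004, -0.0024, 0.1196, 0.007, 1]]' 40 >/dev/null;python3 nudge.py '[[0, 0, 0, 0, 0], [0, 0, 0, 0, 0], [0, 0, 0, 0, 0], [0, 0, 0, 0, 0], [0, 0, 0, 0, 0]]' >/dev/null; python3 - <<'E'
from h import *
st()
E
python3 nudge.py '[[0, 0, 0, 0, 0], [0, 0, 0, 0, 0], [0, 0, 0, 0, 0], [0, 0, 0, 0, 0], [0, 0, 0, 0, 0]]' >/dev/null; python3 - <<'E'
from h import *
st()
E
```

```text
t 2.4 eef [ 0.6451 -0.205   0.0445] frame(mm) [ 102.54 -372.67] yaw-F -0.3221 f [-0.3  0.5 -0.2] w 56.9 g 0.0
t 2.82 eef [ 0.6442 -0.2045  0.0428] frame(mm) [ 101.56 -372.25] yaw-F -0.3219 f [ 0.6  0.1 -0. ] w 24.0 g 0.0
```

```bash
python3 nudge.py '[[0, 0, 0, 0, 0], [0, 0, 0, 0, 0], [0, 0, 0, 0, 0], [0, 0, 0, 0, 0], [0, 0, 0, 0, 0]]' >/dev/null; python3 - <<'E'
from h import *
st()
E
python3 nudge.py '[[0, 0, -0.01, 0, 0], [0, 0, -0.02, 0, 0], [0, 0, -0.03, 0, 0], [0, 0, -0.03, 0, 0], [0, 0, -0.03, 0, 0]]' >/dev/null; python3 - <<'E'
from h import *
st(); cv2.imwrite("pics/f.png",robot.capture("side"))
x,y=f2w(-20,60); go(x,y,.13,F[2])
E
```

```text
t 3.23 eef [ 0.6442 -0.2044  0.0427] frame(mm) [ 101.56 -372.09] yaw-F -0.3219 f [ 1.2  0.7 -1.5] w 9.6 g 39.9
t 3.65 eef [ 0.645  -0.205   0.0743] frame(mm) [ 102.44 -372.67] yaw-F -0.3221 f [ 0.  -0.6 -3.2] w 10.0 g 39.9
move [-38.1755 -50.9071  -0.0906] turn -0.322
```

View pics/f.png

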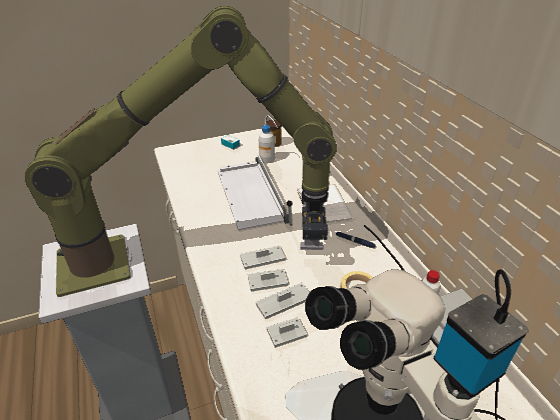

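```bash
cat >> h.py <<'E'
def gof(x,y,z): X,Y=f2w(x/1e3,y/1e3); go(X,Y,z,F[2])
E
python3 - <<'E'
from h import *
go(.52,-.13,.10,F[2]-.1)
E
```

```text
move [-0.1435 -0.0215 -0.0266] turn -0.222
```

```bash
python3 nudge.py '[[-0.03, -0.004, -0.026, -0.05, 0], [-0.06, -0.008, -0.026, -0.1, 0], [-0.09, -0.012, -0.026, -0.15, 0], [-0.12, -0.018, -0.026, -0.2, 0], [-0.1435, -0.0215, -0.026, -0.222, 0]]' >/dev/null; python3 - <<'E'
from h import *
st();gof(20,150,.1)
E
```

```text
t 4.12 eef [ 0.5171 -0.1284  0.0988] frame(mm) [ -30.5  -305.14] yaw-F -0.097 f [-0.8 -0.2 -3. ] w 9.5 g 39.9
move [ 0.0062 -0.4579 -0.0009] turn -0.097
```

```bash
python3 nudge.py '[[0, -0.038, 0, -0.02, 0], [0, -0.076, 0, -0.04, 0], [0, -0.114, 0, -0.06, 0], [0, -0.152, 0, -0.08, 0], [0, -0.19, 0, -0.097, 0]]' >/dev/null;  python3 nudge.py '[[0, -0.038, 0, 0, 0], [0, -0.076, 0, 0, 0], [0, -0.114, 0, 0, 0], [0, -0.152, 0, 0, 0], [0, -0.19, 0, 0, 0]]' >/dev/null;python3 nudge.py '[[0, 0, 0, 0, 0], [0, 0, 0, 0, 0]]' >/dev/null; python3 - <<'E'
from h import *
st();gof(20,148,.054)
E
```

```text
t 5.12 eef [0.5646 0.2511 0.0983] frame(mm) [-9.59 76.7 ] yaw-F 0.0033 f [-0.4 -0.6 -2.9] w 9.3 g 39.9
move [ 0.0299 -0.0711  0.0444] turn 0.0033
```

```bash
python3 nudge.py '[[0.015, -0.035, 0.0, 0.0033, 0], [0.03, -0.071, 0.0, 0.0033, 0], [0.03, -0.071, 0.02, 0.0033, 0], [0.03, -0.071, 0.044, 0.0033, 0], [0.03, -0.071, 0.044, 0.0033, 0]]' >/dev/null; python3 nudge.py '[[0, 0, 0, 0, 0], [0, 0, 0.0015, 0, 0], [0, 0, 0.003, 0, 0]]' >/dev/null; python3 - <<'E'
from h import *
st()
E
```

```text
t 5.78 eef [0.6014 0.3142 0.0529] frame(mm) [ 22.74 142.18] yaw-F -0.008 f [ 0.   0.2 -2.8] w 9.9 g 40.0
```

```bash
for i in 1 2 3 4; do python3 nudge.py '[[0, 0, 0, 0, 0]]' | sed -n 2p; python3 -c "from h import *;st()";done
```

```text
eef_pos: [0.601, 0.3146, 0.0525]
t 5.87 eef [0.601  0.3146 0.0525] frame(mm) [ 22.31 142.64] yaw-F -0.0073 f [ 0.7  0.2 -1.7] w 9.9 g 40.0
eef_pos: [0.6009, 0.3151, 0.0525]
t 5.95 eef [0.6009 0.3151 0.0525] frame(mm) [ 22.2  143.13] yaw-F -0.0068 f [ 0.4 -0.4 -1.8] w 9.9 g 40.0
eef_pos: [0.6009, 0.3154, 0.0524]
t 6.03 eef [0.6009 0.3154 0.0524] frame(mm) [ 22.21 143.38] yaw-F -0.0065 f [ 1.2 -0.2 -2.7] w 9.4 g 40.0
eef_pos: [0.6009, 0.3155, 0.0522]
t 6.12 eef [0.6009 0.3155 0.0522] frame(mm) [ 22.14 143.46] yaw-F -0.0063 f [-0.1  1.  -2.3] w 9.6 g 40.0
```

```bash
python3 nudge.py '[[0, -0.006, 0.001, -0.006, 0], [0, -0.012, 0.001, -0.006, 0], [0, -0.013, 0.001, -0.006, 0], [0, -0.013, 0.001, -0.006, 0], [0, -0.013, 0.001, -0.006, 0]]' >/dev/null;python3 -c "from h import *;st()"; for i in 1 2 3; do python3 nudge.py '[[0, -0.001, 0, 0, 0], [0, -0.002, 0, 0, 0], [0, -0.002, 0, 0, 0]]' >/dev/null; python3 -c "from h import *;st()";done
```

```text
t 6.53 eef [0.6016 0.3288 0.0507] frame(mm) [ 21.95 156.76] yaw-F 0.0004 f [ 0.8  0.1 -2.6] w 9.4 g 40.0
t 6.78 eef [0.6019 0.3305 0.0508] frame(mm) [ 22.13 158.56] yaw-F -0.0003 f [ 0.2  0.1 -2.9] w 9.7 g 40.0
t 7.03 eef [0.602  0.3327 0.0508] frame(mm) [ 22.05 160.77] yaw-F -0.0001 f [ 0.1 -0.4 -1.7] w 9.6 g 40.0
t 7.28 eef [0.6021 0.3331 0.0508] frame(mm) [ 22.15 161.1 ] yaw-F -0.0009 f [-1.3 -2.9 -1.4] w 9.6 g 40.0
```

```bash
python3 nudge.py '[[0, -0.0015, 0, 0, 0], [0, -0.0015, 0, 0, 0], [0, -0.0015, 0, 0, 0]]' >/dev/null; python3 -c "from h import *;st()"; python3 nudge.py '[[0, 0, 0.0005, 0, 0], [0, 0, 0.001, 0, 0], [0, 0, 0.001, 0, 0]]' >/dev/null; python3 -c "from h import *;st()"; python3 nudge.py '[[0, 0, 0.0005, 0, 0], [0, 0, 0.001, 0, 0], [0, 0, 0.001, 0, 0]]' >/dev/null; python3 -c "from h import *;st()"
```

```text
t 7.53 eef [0.6022 0.3332 0.0508] frame(mm) [ 22.21 161.29] yaw-F -0.0014 f [-1.  -4.4  0.1] w 9.8 g 40.0
t 7.78 eef [0.6023 0.3332 0.0503] frame(mm) [ 22.31 161.3 ] yaw-F -0.0016 f [-2.3 -5.9  4.1] w 9.8 g 40.0
t 8.03 eef [0.6023 0.3333 0.0503] frame(mm) [ 22.31 161.3 ] yaw-F -0.0016 f [-4.6 -6.5 10.3] w 9.5 g 40.0
```

```bash
python3 nudge.py '[[0, 0, 0, 0, 0.4], [0, 0, 0, 0, 0.4], [0, 0, 0, 0, 0.4], [0, 0, 0, 0, 0.4], [0, 0, 0, 0, 0.4]]' >/dev/null; python3 -c "from h import *;st()"; python3 nudge.py '[[0, 0, -0.02, 0, 0.4], [0, 0, -0.05, 0, 0.4], [0, 0, -0.08, 0, 0.4]]' >/dev/null;  python3 nudge.py '[[-0.006, 0.038, 0, -0.02, 1], [-0.012, 0.076, 0, -0.04, 1], [-0.018, 0.114, 0, -0.06, 1], [-0.024, 0.152, 0, -0.08, 1], [-0.03, 0.19, 0, -0.1, 1]]' >/dev/null; python3 - <<'E'
from h import *
st();go(.4951,-.3497,.1,.111)
E
```

```text
t 8.45 eef [0.6023 0.3367 0.0488] frame(mm) [ 22.12 164.75] yaw-F 0.0002 f [ 0.4 -0.1  0. ] w 35.2 g 0.0
t 9.12 eef [0.5587 0.1473 0.1291] frame(mm) [ -8.22 -27.22] yaw-F 0.1016 f [1.3 0.  0.1] w 66.6 g 0.0
move [-0.0794  0.4947  0.0289] turn -0.0791
```

```bash
python3 nudge.py '[[-0.006, 0.038, 0, -0.016, 1], [-0.012, 0.076, 0, -0.03, 1], [-0.018, 0.114, 0, -0.045, 1], [-0.024, 0.152, 0, -0.06, 1], [-0.03, 0.19, 0, -0.079, 1]]' >/dev/null;  python3 nudge.py '[[-0.006, 0.038, 0, 0, 1], [-0.012, 0.076, 0, 0, 1], [-0.018, 0.114, 0, 0, 1], [-0.024, 0.152, 0, 0, 1], [-0.025, 0.19, 0, 0, 1]]' >/dev/null; python3 nudge.py '[[-0.005, 0.038, 0, 0, 1], [-0.01, 0.076, 0, 0, 1], [-0.015, 0.11, 0, 0, 1], [-0.015, 0.11, 0, 0, 1]]' >/dev/null; python3 - <<'E'
from h import *
st();go(.4951,-.3497,.015,.111); i=robot.capture("top");cv2.imwrite("pics/g.png",i)
crop(robot.capture("side"),"pics/g.png",200,130,340,360,2.6)
E
```

```text
t 10.28 eef [ 0.5252 -0.3558  0.1291] frame(mm) [  -6.63 -531.5 ] yaw-F 0.1673 f [ 0.  -1.   0.3] w 88.2 g 0.0
move [-0.0293 -0.01    0.114 ] turn -0.0134
```

View pics/g.png

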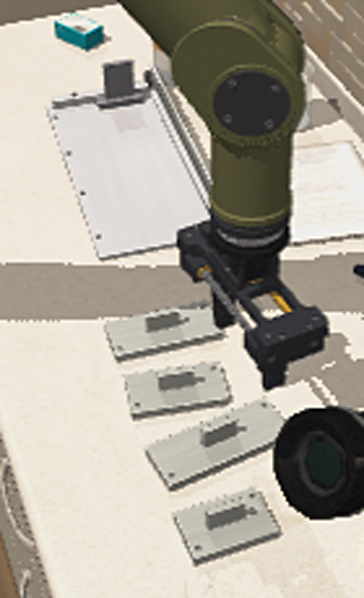

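```bash
python3 nudge.py '[[-0.0293, -0.01, 0.0, -0.0134, 0.4], [-0.0293, -0.01, 0.03, -0.0134, 0.4], [-0.0293, -0.01, 0.05, -0.0134, 0.4], [-0.0293, -0.01, 0.05, -0.0134, 0.4], [-0.0293, -0.01, 0.05, -0.0134, 0.4]]' >/dev/null; python3 nudge.py '[[0, 0, 0, 0, 0.4], [0, 0, 0, 0, 0.4], [0, 0, 0, 0, 0.4], [0, 0, 0, 0, 0.4], [0, 0, 0, 0, 0.4]]' >/dev/null; python3 - <<'E'
from h import *
st();go(.4951,-.3497,.014,.111)
E
```

```text
t 11.22 eef [ 0.4978 -0.3383  0.0795] frame(mm) [ -35.14 -515.95] yaw-F 0.1921 f [ 0.4 -0.  -0.5] w 35.6 g 0.0
move [-0.0041  0.0109  0.0655] turn 0.0114
```

```bash
python3 nudge.py '[[-0.004, 0.011, 0.02, 0.011, 0.4], [-0.004, 0.011, 0.04, 0.011, 0.4], [-0.004, 0.011, 0.055, 0.011, 0.4], [-0.004, 0.011, 0.0645, 0.011, 0.4], [-0.004, 0.011, 0.0645, 0.011, 0.4]]' >/dev/null; python3 nudge.py '[[0, 0, 0, 0, 0.4], [0, 0, 0, 0, 0.4], [0, 0, 0, 0, 0.4]]' >/dev/null;python3 -c "from h import *;st()"; python3 nudge.py '[[0, 0, 0, 0, 0], [0, 0, 0, 0, 0], [0, 0, 0, 0, 0], [0, 0, 0, 0, 0], [0, 0, 0, 0, 0]]' 50 >/dev/null;python3 nudge.py '[[0, 0, 0, 0, 0], [0, 0, 0, 0, 0], [0, 0, 0, 0, 0]]'>/dev/null; python3 -c "from h import *;st()"
```

```text
t 11.88 eef [ 0.4952 -0.3497  0.0149] frame(mm) [ -36.96 -527.42] yaw-F 0.1813 f [ 0.5 -0.5 -0.1] w 35.1 g 0.0
t 12.55 eef [ 0.4949 -0.3499  0.0145] frame(mm) [ -37.22 -527.67] yaw-F 0.1809 f [-0.7 -1.   0.8] w 7.3 g 50.0
```

```bash
python3 nudge.py '[[0, 0, -0.02, 0, 0], [0, 0, -0.045, 0, 0], [0, 0, -0.07, 0, 0], [0, 0, -0.07, 0, 0], [0, 0, -0.07, 0, 0]]' >/dev/null; python3 - <<'E'
from h import *
st();go(.48,-.03,.085,F[2])
E
```

```text
t 12.97 eef [ 0.4951 -0.3496  0.0846] frame(mm) [ -37.05 -527.34] yaw-F 0.1812 f [-0.1  0.7 -5.6] w 7.4 g 50.0
move [ 0.0205 -0.3193 -0.0005] turn 0.1812
```

```bash
python3 nudge.py '[[0, -0.035, 0, 0.02, 0], [0.003, -0.07, 0, 0.04, 0], [0.006, -0.1, 0, 0.06, 0], [0.009, -0.13, 0, 0.08, 0], [0.01, -0.16, 0, 0.1, 0]]' >/dev/null; python3 nudge.py '[[0.0, -0.035, 0, 0.02, 0], [0.0, -0.07, 0, 0.04, 0], [0.0, -0.1, 0, 0.06, 0], [0.0, -0.13, 0, 0.08, 0], [0.0, -0.16, 0, 0.081, 0]]' >/dev/null; python3 nudge.py '[[0, 0, 0, 0, 0], [0, 0, 0, 0, 0], [0, 0, 0, 0, 0]]' >/dev/null; python3 - <<'E'
from h import *
st();gof(-13,112,.085)
E
```

```text
t 14.05 eef [ 0.4842 -0.0298  0.0832] frame(mm) [ -70.21 -209.12] yaw-F 0.0004 f [-0.4 -0.6 -5. ] w 7.6 g 50.0
move [ 0.0573 -0.3211 -0.0023] turn 0.0004
```

```bash
python3 nudge.py '[[0.00, -0.035, 0, 0, 0], [0.0, -0.07, 0, 0, 0], [0.01, -0.1, 0, 0, 0], [0.02, -0.13, 0, 0, 0], [0.03, -0.16, 0, 0, 0]]' >/dev/null; python3 nudge.py '[[0.005, -0.035, 0, 0, 0], [0.01, -0.07, 0, 0, 0], [0.017, -0.1, 0, 0, 0], [0.022, -0.13, 0, 0, 0], [0.027, -0.161, 0, 0, 0]]' >/dev/null; python3 nudge.py '[[0, 0, 0, 0, 0], [0, 0, 0.02, 0, 0], [0, 0, 0.04, 0, 0], [0, 0, 0.05, 0, 0], [0, 0, 0.05, 0, 0]]' >/dev/null;python3 nudge.py '[[0, 0, 0, 0, 0], [0, 0, 0, 0, 0], [0, 0, 0, 0, 0]]' >/dev/null; python3 - <<'E'
from h import *
st();gof(-13,114,.0245)
E
```

```text
t 15.55 eef [0.5653 0.2867 0.0354] frame(mm) [-11.31 112.32] yaw-F -0.0005 f [ 0.1 -0.4 -4.7] w 7.4 g 50.0
move [-0.0017 -0.0017  0.0109] turn -0.0005
```

```bash
python3 nudge.py '[[0, 0, 0.005, 0, 0], [0, 0, 0.010, 0, 0], [0, 0, 0.012, 0, 0], [0, 0, 0.012, 0, 0], [0, 0, 0.012, 0, 0]]' >/dev/null;python3 -c "from h import *;st()"; for i in 1 2 3 4; do python3 nudge.py '[[0.001, 0, 0, 0, 0], [0.002, 0, 0, 0, 0], [0.002, 0, 0, 0, 0]]' >/dev/null;python3 -c "from h import *;st()";done
```

```text
t 15.97 eef [0.5642 0.2869 0.0225] frame(mm) [-12.47 112.38] yaw-F 0.0002 f [-1.2 -0.8 -1.1] w 7.8 g 50.0
t 16.22 eef [0.5642 0.2868 0.0225] frame(mm) [-12.47 112.34] yaw-F 0.0006 f [-5.4 -0.1  5.3] w 7.9 g 50.0
t 16.47 eef [0.5656 0.2869 0.0225] frame(mm) [-11.08 112.51] yaw-F 0.001 f [-5.9 -0.5  4.4] w 7.6 g 50.0
t 16.72 eef [0.5682 0.2869 0.0225] frame(mm) [ -8.5  112.69] yaw-F 0.0009 f [-5.9  0.4  3.7] w 7.7 g 50.0
t 16.97 eef [0.5698 0.2869 0.0225] frame(mm) [ -6.9  112.79] yaw-F 0.0011 f [-5.4 -0.   2.9] w 7.7 g 50.0
```

```bash
python3 nudge.py '[[0, 0, -0.0007, 0, 0], [0, 0, -0.0007, 0, 0]]' >/dev/null;python3 -c "from h import *;st()"; for i in 1 2 3 ; do python3 nudge.py '[[0.001, 0, 0, 0, 0], [0.0015, 0, 0, 0, 0], [0.0015, 0, 0, 0, 0]]' >/dev/null;python3 -c "from h import *;st()";done
```

```text
t 17.13 eef [0.5704 0.287  0.0226] frame(mm) [ -6.24 112.91] yaw-F 0.0009 f [-5.   2.  -1.8] w 7.5 g 50.0
t 17.38 eef [0.5704 0.287  0.0225] frame(mm) [ -6.26 112.93] yaw-F 0.0012 f [-8.9  1.1  2. ] w 7.2 g 50.0
t 17.63 eef [0.5704 0.287  0.0225] frame(mm) [ -6.26 112.93] yaw-F 0.0015 f [-12.6   0.5   5. ] w 7.8 g 50.0
t 17.88 eef [0.5704 0.287  0.0225] frame(mm) [ -6.25 112.89] yaw-F 0.0018 f [-14.7   1.4   6.8] w 8.1 g 50.0
```

```bash
python3 nudge.py '[[-0.003, 0, -0.0007, 0, 0], [-0.003, -0.002, -0.0007, 0, 0], [-0.003, -0.004, -0.0007, 0, 0], [-0.003, -0.0045, -0.0007, 0, 0], [-0.003, -0.0045, -0.0007, 0, 0]]' >/dev/null;python3 -c "from h import *;st()"; for i in 1 2 3 ; do python3 nudge.py '[[0, -0.0005, 0, 0, 0], [0, -0.001, 0, 0, 0], [0, -0.001, 0, 0, 0]]' >/dev/null;python3 -c "from h import *;st()";done
```

```text
t 18.3 eef [0.5706 0.2877 0.0227] frame(mm) [ -6.15 113.7 ] yaw-F -0.0013 f [-8.  -4.3  1.2] w 7.5 g 50.1
t 18.55 eef [0.5706 0.2879 0.0227] frame(mm) [ -6.15 113.81] yaw-F -0.0018 f [-10.1  -4.6   1.5] w 7.7 g 50.1
t 18.8 eef [0.5706 0.2881 0.0227] frame(mm) [ -6.19 114.02] yaw-F -0.0024 f [-9.8 -6.3  3.2] w 7.5 g 50.1
t 19.05 eef [0.5705 0.2883 0.0227] frame(mm) [ -6.29 114.22] yaw-F -0.003 f [-10.1  -7.7   3.4] w 7.8 g 50.1
```

```bash
python3 nudge.py '[[-0.0025, 0, -0.0007, 0, 0], [-0.0025, 0, -0.0007, 0, 0], [-0.0025, 0, -0.0007, 0, 0]]' >/dev/null;python3 -c "from h import *;st()"; for i in 1 2  ; do python3 nudge.py '[[0, -0.0005, 0, 0, 0], [0, -0.001, 0, 0, 0], [0, -0.001, 0, 0, 0]]' >/dev/null;python3 -c "from h import *;st()";done
```

```text
t 19.3 eef [0.5711 0.2929 0.0237] frame(mm) [ -6.01 118.85] yaw-F -0.0004 f [-2.8 -2.2 -4.8] w 7.4 g 50.0
t 19.55 eef [0.5711 0.2932 0.0238] frame(mm) [ -5.99 119.22] yaw-F -0.0005 f [-4.6 -3.  -4.9] w 7.7 g 50.0
t 19.8 eef [0.5711 0.2933 0.0238] frame(mm) [ -5.99 119.24] yaw-F -0.001 f [-4.5 -6.  -3. ] w 7.7 g 50.0
```

```bash
python3 nudge.py '[[0, 0, 0.001, 0, 0], [0, 0, 0.0018, 0, 0], [0, 0, 0.0018, 0, 0], [0, 0, 0.0018, 0, 0]]' >/dev/null;python3 -c "from h import *;st()";  python3 nudge.py '[[0, 0, 0, 0, 0.15], [0, 0, 0, 0, 0.3], [0, 0, 0, 0, 0.3], [0, 0, 0, 0, 0.3], [0, 0, 0, 0, 0.3]]' >/dev/null;python3 -c "from h import *;st()"; python3 nudge.py '[[0, 0, -0.02, 0, 0.3], [0, 0, -0.05, 0, 0.3], [0, 0, -0.07, 0, 0.3], [0, 0, -0.07, 0, 0.3], [0, 0, -0.07, 0, 0.3]]' >/dev/null; python3 nudge.py '[[0, 0, 0, 0, 0.3], [0, 0, 0, 0, 0.3], [0, 0, 0, 0, 0.3]]' >/dev/null; python3 - <<'E'
from h import *
st();gof(22.2,161.3,.0505)
I=robot.capture("side");crop(I,"pics/i.png",205,130,325,240,5)
E
```

```text
t 20.13 eef [0.571  0.2932 0.0228] frame(mm) [ -6.15 119.18] yaw-F -0.0011 f [-6.1 -5.3  1.8] w 7.6 g 50.0
t 20.55 eef [0.5731 0.2967 0.0231] frame(mm) [ -4.31 122.82] yaw-F 0.0006 f [0.4 0.6 0.2] w 26.3 g 0.0
t 21.22 eef [0.5712 0.2955 0.0913] frame(mm) [ -6.08 121.45] yaw-F 0.0002 f [-0.5  1.   0. ] w 26.2 g 0.0
move [ 0.0284 -0.0399  0.0407] turn 0.0002
```

View pics/i.png

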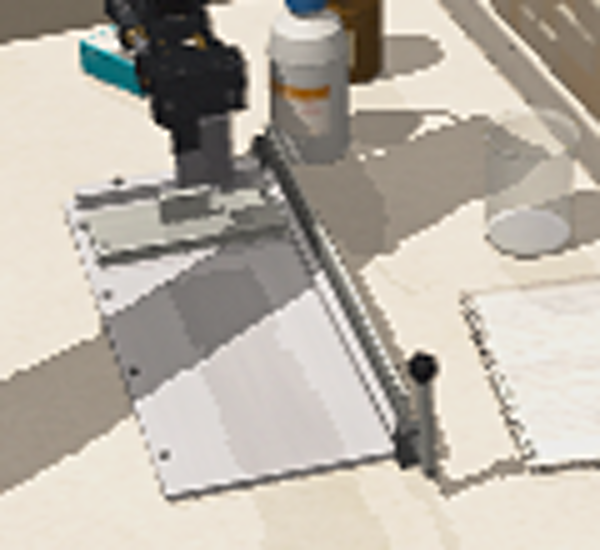

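```bash
python3 nudge.py '[[0.014, -0.02, 0, 0, 0.35], [0.0284, -0.0399, 0, 0, 0.35], [0.0284, -0.0399, 0, 0, 0.35], [0.0284, -0.0399, 0.015, 0, 0.35], [0.0284, -0.0399, 0.03, 0, 0.35]]' >/dev/null; python3 nudge.py '[[0, 0, 0, 0, 0.35], [0, 0, 0, 0, 0.35], [0, 0, 0, 0, 0.35], [0, 0, 0, 0, 0.35], [0, 0, 0, 0, 0.35]]' >/dev/null; python3 - <<'E'
from h import *
st();gof(22.2,161.3,.0505)
E
```

```text
t 22.1 eef [0.6035 0.3335 0.0632] frame(mm) [ 23.45 161.64] yaw-F -0.0002 f [-0.2  0.2  0.4] w 31.1 g 0.0
move [-0.0013  0.0003  0.0127] turn -0.0002
```

```bash
python3 nudge.py '[[-0.001, 0.0003, 0.006, 0, 0.35], [-0.001, 0.0003, 0.0127, 0, 0.35], [-0.001, 0.0003, 0.0127, 0, 0.35], [-0.001, 0.0003, 0.0127, 0, 0.35], [-0.001, 0.0003, 0.0127, 0, 0.35]]' >/dev/null; python3 nudge.py '[[0, 0, 0, 0, 0.15], [0, 0, 0, 0, 0.15], [0, 0, 0, 0, 0], [0, 0, 0, 0, 0], [0, 0, 0, 0, 0]]' 40 >/dev/null;python3 nudge.py '[[0, 0, 0, 0, 0], [0, 0, 0, 0, 0], [0, 0, 0, 0, 0]]' >/dev/null;python3 -c "from h import *;st()";python3 nudge.py '[[0, 0, -0.01, 0, 0], [0, 0, -0.02, 0, 0], [0, 0, -0.045, 0, 0], [0, 0, -0.06, 0, 0], [0, 0, -0.06, 0, 0]]' >/dev/null;python3 nudge.py '[[0, 0, 0, 0, 0], [0, 0, 0, 0, 0], [0, 0, 0, 0, 0]]' >/dev/null; python3 - <<'E'
from h import *
st();gof(21,73,.110)
E
```

```text
t 23.18 eef [0.6022 0.3331 0.0501] frame(mm) [ 22.22 161.11] yaw-F -0.0001 f [-0.5 -1.4  2.4] w 9.7 g 40.0
t 23.85 eef [0.6009 0.3331 0.1086] frame(mm) [ 20.98 161.03] yaw-F 0.0003 f [ 0.   0.9 -2.2] w 9.8 g 40.0
move [-0.      0.088  -0.0013] turn 0.0003
```

```bash
python3 nudge.py '[[0, 0.03, 0, 0, 0], [0, 0.06, 0, 0, 0], [0, 0.088, 0, 0, 0], [0, 0.088, 0, 0, 0], [0, 0.088, 0.02, 0, 0]]' >/dev/null; python3 nudge.py '[[0, 0, 0.02, 0, 0], [0, 0, 0.034, 0, 0], [0, 0, 0.034, 0, 0], [0, 0, 0.034, 0, 0], [0, 0, 0.034, 0, 0]]' >/dev/null; python3 - <<'E'
from h import *
st();gof(21,74,.0515)
E
```

```text
t 24.68 eef [0.5964 0.2458 0.0563] frame(mm) [22.57 73.67] yaw-F 0.0003 f [ 0.1 -0.  -1.5] w 10.1 g 40.0
move [-0.0016 -0.0003  0.0048] turn 0.0003
```

```bash
python3 nudge.py '[[0, 0, 0.003, 0, 0], [0, 0, 0.0048, 0, 0], [0, -0.001, 0.0048, 0, 0], [0, -0.0015, 0.0048, 0, 0], [0, -0.0015, 0.0048, 0, 0]]' >/dev/null; python3 -c "from h import *;st()"; for i in 1 2 3 4 ; do python3 nudge.py '[[0, -0.0005, 0, 0, 0], [0, -0.001, 0, 0, 0], [0, -0.001, 0, 0, 0]]' >/dev/null;python3 -c "from h import *;st()";done
```

```text
t 25.1 eef [0.5962 0.2475 0.0515] frame(mm) [22.18 75.34] yaw-F 0.0005 f [-0.3  0.3 -2.9] w 9.6 g 40.0
t 25.35 eef [0.5961 0.2483 0.0512] frame(mm) [22.08 76.11] yaw-F 0.0003 f [ 1.5  0.6 -2.2] w 9.7 g 40.0
t 25.6 eef [0.5962 0.249  0.0511] frame(mm) [22.11 76.86] yaw-F 0.0001 f [-0.3 -0.9 -2.3] w 9.5 g 40.0
t 25.85 eef [0.5962 0.2493 0.0511] frame(mm) [22.06 77.08] yaw-F -0.0004 f [-0.2 -1.3 -1.1] w 9.7 g 40.0
t 26.1 eef [0.5963 0.2496 0.0512] frame(mm) [22.15 77.46] yaw-F -0.0006 f [-0.7 -5.6  0.9] w 9.7 g 40.0
```

```bash
python3 nudge.py '[[0, 0.0008, 0, 0, 0], [0, 0.0008, 0.0005, 0, 0], [0, 0.0008, 0.001, 0, 0], [0, 0.0008, 0.0015, 0, 0], [0, 0.0008, 0.0015, 0, 0]]' >/dev/null; python3 -c "from h import *;st()"; python3 nudge.py '[[0, 0, 0, 0, 0.2], [0, 0, 0, 0, 0.35], [0, 0, 0, 0, 0.35], [0, 0, 0, 0, 0.35], [0, 0, 0, 0, 0.35]]' >/dev/null;python3 -c "from h import *;st()"; python3 nudge.py '[[0, 0, -0.02, 0, 0.35], [0, 0, -0.05, 0, 0.35], [0, 0, -0.08, 0, 0.35]]' >/dev/null; python3 nudge.py '[[-0.01, 0.038, 0, 0, 0.4], [-0.02, 0.076, 0, 0, 0.4], [-0.03, 0.114, 0, 0, 0.4], [-0.04, 0.152, 0, 0, 0.4], [-0.05, 0.19, 0, 0, 0.4]]' >/dev/null; python3 nudge.py '[[-0.01, 0.03, 0, 0, 0.4], [-0.02, 0.06, 0, 0, 0.4], [-0.02, 0.09, 0, 0, 0.4], [-0.02, 0.12, 0, 0, 0.4], [-0.02, 0.15, 0, 0, 0.4]]' >/dev/null;python3 nudge.py '[[0, 0, 0, 0, 0.4], [0, 0, 0, 0, 0.4], [0, 0, 0, 0, 0.4]]' >/dev/null; python3 - <<'E'
from h import *
st();go(.4991,-.1645,.06,-.057)
i=robot.capture("top");cv2.imwrite("pics/k.png",i)
E
```

```text
t 26.52 eef [0.5965 0.2495 0.0501] frame(mm) [22.32 77.38] yaw-F -0.0004 f [-2.4 -5.3  4.3] w 9.9 g 40.0
t 26.93 eef [0.5964 0.2514 0.0497] frame(mm) [22.1 79.2] yaw-F 0.0009 f [-0.5 -0.2 -0. ] w 31.0 g 0.0
t 28.27 eef [ 0.5032 -0.0831  0.1297] frame(mm) [ -47.57 -260.91] yaw-F 0.0007 f [0.3 0.3 0.2] w 35.2 g 0.0
move [0.0015 0.0816 0.0696] turn -0.012
```

```bash
cat >> h.py <<'E'
LEN=dict(a=.15,b=.13,c=.11,d=.09)
def outl(L,q):
    def seg(P): return np.vstack([np.linspace(P[i],P[i+1],40) for i in range(len(P)-1)])
    def rect(l,wd,z): return seg(np.array([[l,wd,z],[l,-wd,z],[-l,-wd,z],[-l,wd,z],[l,wd,z]]))
    M=np.vstack([rect(L/2,.03,.012),rect(.02,.004,.036)]); c,s=np.cos(q[2]),np.sin(q[2])
    return np.c_[M[:,0]*c-M[:,1]*s+q[0],M[:,0]*s+M[:,1]*c+q[1],M[:,2]+(q[3] if len(q)>3 else 0)]
def score(imgs,L,q):
    t=0
    for n,g in imgs.items():
        u=p(n,outl(L,q)).astype(np.float32); t+=np.minimum(cv2.remap(g,u[:,0].copy(),u[:,1].copy(),cv2.INTER_LINEAR),60).mean()
    return t
def look(names=("top","side")):
    o={}
    for n in names:
        g=cv2.cvtColor(robot.capture(n),cv2.COLOR_BGR2GRAY).astype(np.float32); o[n]=np.hypot(cv2.Sobel(g,-1,1,0),cv2.Sobel(g,-1,0,1))/4
    return o
def find(imgs,L,q,r=.04):
    from scipy.optimize import differential_evolution as de
    b=[(q[0]-r,q[0]+r),(q[1]-r,q[1]+r),(q[2]-.3,q[2]+.3)]
    s=de(lambda x:-score(imgs,L,x),b,seed=1,popsize=20,maxiter=80,tol=1e-4); return s.x,-s.fun,score(imgs,L,q)
E
python3 - <<'E'
from h import *
g=look()
G={"side":g["side"]}
for n,q in dict(b=(.4991,-.1645,-.057),c=(.4793,-.2596,-.1464),d=(.4645,-.4491,.0177)).items():
    for im in(g,G): x,a,b=find(im,LEN[n],q); print(n,list(im),x,a.round(1),b.round(1))
E
```

```text
Traceback (most recent call last):
  File "h.py", line 41, in find
    s=de(lambda x:-score(imgs,L,x),b,seed=1,popsize=20,maxiter=80,tol=1e-4); return s.x,-s.fun,score(imgs,L,q)
  File "h.py", line 41, in <lambda>
    s=de(lambda x:-score(imgs,L,x),b,seed=1,popsize=20,maxiter=80,tol=1e-4); return s.x,-s.fun,score(imgs,L,q)
                   ~~~~~^^^^^^^^^^
  File "h.py", line 31, in score
    u=p(n,outl(L,q)).astype(np.float32); t+=np.minimum(cv2.remap(g,u[:,0].copy(),u[:,1].copy(),cv2.INTER_LINEAR),60).mean()
      ~^^^^^^^^^^^^^
  File "h.py", line 9, in p
    T,f,cx,cy=cam(n); q=(np.atleast_2d(P)-T[:3,3])@T[:3,:3]; return np.c_[cx+f*q[:,0]/-q[:,2],cy-f*q[:,1]/-q[:,2]]
              ~~~^^^
  File "h.py", line 5, in cam
    c=robot.get_calibration(n); f=210/np.tan(np.radians(c["vfov"]/2)); return c["T"],f,c["cx"],c["cy"]
ValueError: time passes only in moves, steps and waits
```

```bash
sed -i 's/^def cam(n):/import functools\n@functools.lru_cache(None)\ndef cam(n):/' h.py
cat > chk.py <<'E'
from h import *
import sys
g=look(); G={"side":g["side"]}
Q=dict(a=(.4951,-.3497,.111),b=(.4991,-.1645,-.057),c=(.4793,-.2596,-.1464),d=(.4645,-.4491,.0177))
for n in sys.argv[1]:
    for im in(g,G): x,a,b=find(im,LEN[n],Q[n]); print(n,list(im),x,a.round(1),b.round(1))
E
python3 chk.py bcd
```

```text
b ['top', 'side'] [ 0.4947 -0.1676 -0.0632] 75.5 70.3
b ['side'] [ 0.4943 -0.1686 -0.0545] 52.7 46.1
c ['top', 'side'] [ 0.4862 -0.2259 -0.1137] 87.0 77.0
c ['side'] [ 0.4857 -0.2228 -0.0838] 49.0 44.4
d ['top', 'side'] [ 0.4647 -0.4506  0.0167] 77.5 72.7
d ['side'] [ 0.4607 -0.4546  0.0136] 47.8 32.9
```

```bash
python3 nudge.py '[[0, 0.03, 0.0, -0.012, 0.4], [-0.002, 0.06, 0.0, -0.012, 0.4], [-0.002, 0.083, 0.03, -0.012, 0.4], [-0.002, 0.083, 0.06, -0.012, 0.4], [-0.002, 0.083, 0.09, -0.012, 0.4]]' >/dev/null; python3 nudge.py '[[0, 0, 0, 0, 0.4], [0, 0, 0, 0, 0.4], [0, 0, 0, 0, 0.4], [0, 0, 0, 0, 0.4], [0, 0, 0, 0, 0.4]]' >/dev/null;python3 - <<'E'
from h import *
st();go(.4965,-.166,.0145,-.057)
E
```

```text
t 29.35 eef [ 0.4963 -0.1666  0.0414] frame(mm) [ -48.64 -344.71] yaw-F 0.0128 f [ 0.1 -0.2 -0. ] w 35.0 g 0.0
move [ 0.0001 -0.0006  0.0269] turn 0.0001
```

```bash
python3 nudge.py '[[0, 0, 0.015, 0, 0.4], [0, 0, 0.0265, 0, 0.4], [0, 0, 0.0265, 0, 0.4]]' >/dev/null; python3 -c "from h import *;st()"; python3 nudge.py '[[0, 0, 0, 0, 0], [0, 0, 0, 0, 0], [0, 0, 0, 0, 0], [0, 0, 0, 0, 0], [0, 0, 0, 0, 0]]' 50 >/dev/null;python3 nudge.py '[[0, 0, 0, 0, 0], [0, 0, 0, 0, 0], [0, 0, 0, 0, 0]]'>/dev/null; python3 -c "from h import *;st()"; python3 nudge.py '[[0, 0, -0.02, 0, 0], [0, 0, -0.045, 0, 0], [0, 0, -0.07, 0, 0], [0, 0, -0.07, 0, 0], [0, 0, -0.07, 0, 0]]' >/dev/null; python3 - <<'E'
from h import *
st();go(.48,-.03,.085,F[2]); gof(-5,28,.085)
E
```

```text
t 29.6 eef [ 0.4957 -0.1666  0.0128] frame(mm) [ -49.23 -344.8 ] yaw-F 0.0125 f [ 0.5 -0.6  0. ] w 35.1 g 0.0
t 30.27 eef [ 0.4951 -0.1658  0.0134] frame(mm) [ -49.91 -344.01] yaw-F 0.0129 f [-0.8  3.9  4.9] w 7.6 g 50.0
t 30.68 eef [ 0.4955 -0.1676  0.0835] frame(mm) [ -49.36 -345.74] yaw-F 0.0114 f [ 0.3  0.3 -4.6] w 7.8 g 50.0
move [-0.0235 -0.1364 -0.0017] turn 0.0114
move [ 0.0486 -0.3732 -0.0019] turn 0.0114
```

```bash
python3 nudge.py '[[0.0, -0.038, 0, 0.0114, 0], [0.0, -0.076, 0, 0.0114, 0], [0.005, -0.114, 0, 0.0114, 0], [0.01, -0.152, 0, 0.0114, 0], [0.015, -0.19, 0, 0.0114, 0]]' >/dev/null; python3 nudge.py '[[0.007, -0.038, 0, 0, 0], [0.014, -0.076, 0, 0, 0], [0.021, -0.114, 0, 0, 0], [0.028, -0.15, 0, 0, 0], [0.033, -0.183, 0, 0, 0]]' >/dev/null; python3 nudge.py '[[0, 0, 0, 0, 0], [0, 0, 0.02, 0, 0], [0, 0, 0.04, 0, 0], [0, 0, 0.05, 0, 0], [0, 0, 0.05, 0, 0]]' >/dev/null;python3 nudge.py '[[0, 0, 0, 0, 0], [0, 0, 0, 0, 0], [0, 0, 0, 0, 0]]' >/dev/null; python3 - <<'E'
from h import *
st();gof(-3,30,.0224)
E
```

```text
t 32.18 eef [0.5673 0.2024 0.0339] frame(mm) [-3.53 28.28] yaw-F 0.0003 f [ 0.2  0.2 -4.1] w 7.6 g 50.0
move [ 0.0005 -0.0017  0.0115] turn 0.0003
```

```bash
python3 nudge.py '[[0, -0.001, 0.005, 0, 0], [0, -0.0017, 0.010, 0, 0], [0.002, -0.0017, 0.0115, 0, 0], [0.004, -0.0017, 0.0115, 0, 0], [0.004, -0.0017, 0.0115, 0, 0]]' >/dev/null;python3 -c "from h import *;st()"; for i in 1 2 3 4; do python3 nudge.py '[[0.001, 0, 0, 0, 0], [0.0015, 0, 0, 0, 0], [0.0015, 0, 0, 0, 0]]' >/dev/null;python3 -c "from h import *;st()";done
```

```text
t 32.6 eef [0.5713 0.2039 0.0217] frame(mm) [ 0.37 30.14] yaw-F 0.0008 f [ 0.5 -1.4 -4.4] w 7.6 g 50.0
t 32.85 eef [0.5725 0.2036 0.0216] frame(mm) [ 1.65 29.86] yaw-F 0.0004 f [-0.2 -0.  -4.2] w 7.9 g 50.0
t 33.1 eef [0.5737 0.2036 0.0216] frame(mm) [ 2.8 30. ] yaw-F 0.0007 f [-1.   1.1 -5.5] w 7.8 g 50.0
t 33.35 eef [0.5738 0.2038 0.0215] frame(mm) [ 2.92 30.14] yaw-F 0.001 f [-3.6  0.3 -1.6] w 7.2 g 50.0
t 33.6 eef [0.5738 0.2038 0.0215] frame(mm) [ 2.93 30.15] yaw-F 0.0013 f [-6.6  0.7  2.2] w 7.5 g 50.0
```

```bash
python3 nudge.py '[[-0.002, 0, -0.0008, 0, 0], [-0.002, -0.002, -0.0008, 0, 0], [-0.002, -0.0035, -0.0008, 0, 0], [-0.002, -0.0035, -0.0008, 0, 0], [-0.002, -0.0035, -0.0008, 0, 0]]' >/dev/null;python3 -c "from h import *;st()"; for i in 1 2 3 ; do python3 nudge.py '[[0, -0.0005, 0, 0, 0], [0, -0.001, 0, 0, 0], [0, -0.001, 0, 0, 0]]' >/dev/null;python3 -c "from h import *;st()";done
```

```text
t 34.02 eef [0.5741 0.2066 0.0221] frame(mm) [ 3.05 32.98] yaw-F 0.0005 f [-4.9 -0.8 -3.3] w 7.2 g 50.0
t 34.27 eef [0.5742 0.2076 0.0222] frame(mm) [ 3.06 34.01] yaw-F 0.0005 f [-4.3 -2.9 -3.2] w 7.8 g 50.0
t 34.52 eef [0.5743 0.2086 0.0222] frame(mm) [ 3.08 35.04] yaw-F 0.0005 f [-4.7 -2.4 -4.4] w 7.8 g 50.0
t 34.77 eef [0.5743 0.2087 0.0222] frame(mm) [ 3.09 35.15] yaw-F 0.0001 f [-4.5 -4.3 -4. ] w 7.5 g 50.0
```

```bash
python3 nudge.py '[[0, 0, 0.0008, 0, 0], [0, 0, 0.0014, 0, 0], [0, 0, 0.0014, 0, 0], [0, 0, 0.0014, 0, 0]]' >/dev/null;python3 -c "from h import *;st()";  python3 nudge.py '[[0, 0, 0, 0, 0.15], [0, 0, 0, 0, 0.3], [0, 0, 0, 0, 0.3], [0, 0, 0, 0, 0.3], [0, 0, 0, 0, 0.3]]' >/dev/null; python3 nudge.py '[[0, 0, -0.02, 0, 0.3], [0, 0, -0.05, 0, 0.35], [0.009, -0.02, -0.07, 0, 0.35], [0.0175, -0.04, -0.07, 0, 0.35], [0.0175, -0.04, -0.07, 0, 0.35]]' >/dev/null; python3 nudge.py '[[0, 0, 0.02, 0, 0.35], [0, 0, 0.02, 0, 0.35], [0, 0, 0.02, 0, 0.35], [0, 0, 0.02, 0, 0.35], [0, 0, 0.02, 0, 0.35]]' >/dev/null; python3 - <<'E'
from h import *
st();gof(22.2,77.2,.0503)
E
```

```text
t 35.1 eef [0.5742 0.2087 0.0215] frame(mm) [ 3.01 35.1 ] yaw-F -0.0 f [-5.6 -4.7  1.3] w 8.0 g 50.0
t 36.35 eef [0.5956 0.2484 0.0716] frame(mm) [21.55 76.16] yaw-F 0.0001 f [ 0.5 -0.8 -0.6] w 30.8 g 0.0
move [ 0.0006 -0.001   0.0213] turn 0.0001
```

```bash
python3 nudge.py '[[0, -0.001, 0.01, 0, 0.35], [0, -0.001, 0.0213, 0, 0.35], [0, -0.001, 0.0213, 0, 0.35], [0, -0.001, 0.0213, 0, 0.35], [0, -0.001, 0.0213, 0, 0.35]]' >/dev/null; python3 -c "from h import *;st()"; python3 nudge.py '[[0, 0, 0, 0, 0.15], [0, 0, 0, 0, 0.15], [0, 0, 0, 0, 0], [0, 0, 0, 0, 0], [0, 0, 0, 0, 0]]' 40 >/dev/null;python3 nudge.py '[[0, 0, 0, 0, 0], [0, 0, 0, 0, 0], [0, 0, 0, 0, 0]]' >/dev/null;python3 -c "from h import *;st()";python3 nudge.py '[[0, 0, -0.01, 0, 0], [0, 0, -0.02, 0, 0], [0, 0, -0.045, 0, 0], [0, 0, -0.06, 0, 0], [0, 0, -0.06, 0, 0]]' >/dev/null;python3 nudge.py '[[0, 0, 0, 0, 0], [0, 0, 0, 0, 0], [0, 0, 0, 0, 0]]' >/dev/null; python3 - <<'E'
from h import *
st();gof(22,-11.5,.110)
E
```

```text
t 36.77 eef [0.5952 0.2496 0.0494] frame(mm) [21.05 77.38] yaw-F 0.0007 f [-0.   1.   0.1] w 30.8 g 0.0
t 37.43 eef [0.5955 0.2495 0.05  ] frame(mm) [21.38 77.24] yaw-F 0.0005 f [ 0.1 -0.9  3.1] w 9.6 g 40.0
t 38.1 eef [0.5942 0.2496 0.1085] frame(mm) [20.05 77.3 ] yaw-F 0.0009 f [-0.5 -0.2 -3. ] w 9.9 g 40.0
move [ 0.0019  0.0888 -0.0014] turn 0.0009
```

```bash
python3 nudge.py '[[0, 0.03, 0, 0, 0], [0, 0.06, 0, 0, 0], [0.001, 0.088, 0, 0, 0], [0.001, 0.088, 0, 0, 0], [0.001, 0.088, 0.02, 0, 0]]' >/dev/null; python3 nudge.py '[[0, 0, 0.02, 0, 0], [0, 0, 0.036, 0, 0], [0, 0, 0.036, 0, 0], [0, 0, 0.036, 0, 0], [0, 0, 0.036, 0, 0]]' >/dev/null; python3 - <<'E'
from h import *
st();gof(22,-10,.0512)
E
```

```text
t 38.93 eef [0.5901 0.1619 0.0538] frame(mm) [ 22.13 -10.5 ] yaw-F 0.0007 f [ 0.3 -0.8 -2.7] w 9.8 g 40.0
move [-0.0001 -0.0005  0.0026] turn 0.0007
```

```bash
python3 nudge.py '[[0, 0, 0.0015, 0, 0], [0, 0, 0.0026, 0, 0], [0, -0.001, 0.0026, 0, 0], [0, -0.002, 0.0026, 0, 0], [0, -0.002, 0.0026, 0, 0]]' >/dev/null; python3 -c "from h import *;st()"; for i in 1 2 3 4 ; do python3 nudge.py '[[0, -0.0005, 0, 0, 0], [0, -0.0007, 0, 0, 0], [0, -0.0007, 0, 0, 0]]' >/dev/null;python3 -c "from h import *;st()";done
```

```text
t 39.35 eef [0.5904 0.1644 0.0514] frame(mm) [22.25 -7.97] yaw-F 0.0012 f [ 0.1  0.1 -3.1] w 9.8 g 40.0
t 39.6 eef [0.5904 0.1647 0.0512] frame(mm) [22.2  -7.64] yaw-F 0.0008 f [-0.6  0.9 -1.8] w 9.6 g 40.0
t 39.85 eef [0.5905 0.1653 0.0512] frame(mm) [22.24 -7.09] yaw-F 0.0007 f [-0.3  0.1 -2.4] w 9.7 g 40.0
t 40.1 eef [0.5905 0.1654 0.0511] frame(mm) [22.22 -6.94] yaw-F 0.0003 f [-0.2 -2.1 -1.3] w 9.7 g 40.0
t 40.35 eef [0.5905 0.1656 0.0512] frame(mm) [22.21 -6.74] yaw-F -0.0001 f [-0.6 -4.  -1.8] w 9.7 g 40.0
```

```bash
python3 nudge.py '[[0, 0.0005, 0, 0, 0], [0, 0.0005, 0.0005, 0, 0], [0, 0.0005, 0.001, 0, 0], [0, 0.0005, 0.0015, 0, 0], [0, 0.0005, 0.0015, 0, 0]]' >/dev/null; python3 -c "from h import *;st()"; python3 nudge.py '[[0, 0, 0, 0, 0.2], [0, 0, 0, 0, 0.35], [0, 0, 0, 0, 0.35], [0, 0, 0, 0, 0.35], [0, 0, 0, 0, 0.35]]' >/dev/null;python3 nudge.py '[[0, 0, -0.02, 0, 0.35], [0, 0, -0.05, 0, 0.35], [-0.03, 0, -0.08, 0, 0.4], [-0.06, 0, -0.08, 0, 0.4], [-0.09, 0, -0.08, 0, 0.4]]' >/dev/null; python3 nudge.py '[[0, 0.038, 0, 0, 0.4], [0, 0.076, 0, 0, 0.4], [0, 0.114, 0, 0, 0.4], [0, 0.14, 0, 0, 0.4], [0, 0.14, 0, 0, 0.4]]' >/dev/null; python3 nudge.py '[[0, 0, 0, 0, 0.4], [0, 0, 0, 0, 0.4]]' >/dev/null; python3 - <<'E'
from h import *
st();go(.4793,-.2596,.1,-.1464)
cv2.imwrite("pics/l.png",robot.capture("side"));crop("pics/l.png","pics/m.png",205,130,325,355,2.6)
E
python3 chk.py cd
```

```text
t 40.77 eef [0.5907 0.1656 0.0497] frame(mm) [22.41 -6.73] yaw-F 0.0003 f [-0.1 -4.7 -1.2] w 9.7 g 40.0
t 42.18 eef [0.4915 0.0338 0.1297] frame(mm) [ -67.38 -145.19] yaw-F 0.0015 f [-0.2 -0.1 -0.2] w 34.9 g 0.0
move [0.0078 0.2935 0.0294] turn 0.0782
c ['top', 'side'] [ 0.4831 -0.2595 -0.1229] 81.0 77.8
c ['side'] [ 0.4765 -0.2711 -0.1264] 48.6 44.9
d ['top', 'side'] [ 0.4649 -0.4437 -0.0024] 77.8 71.0
d ['side'] [ 0.4604 -0.4545  0.0069] 46.3 31.4
```

View pics/m.png

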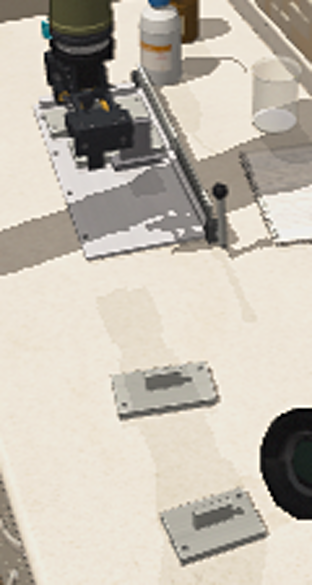

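```bash
python3 nudge.py '[[0, 0.038, 0, 0.02, 0.4], [0, 0.076, 0, 0.04, 0.4], [0, 0.114, 0, 0.06, 0.4], [0, 0.152, 0, 0.07, 0.4], [0.005, 0.19, 0, 0.07, 0.4]]' >/dev/null; python3 nudge.py '[[0.007, 0.035, 0, 0, 0.4], [0.014, 0.07, 0, 0, 0.4], [0.018, 0.104, 0.02, 0, 0.4], [0.018, 0.104, 0.05, 0, 0.4], [0.018, 0.104, 0.08, 0, 0.4]]' >/dev/null;  python3 nudge.py '[[0, 0, 0, 0, 0.4], [0, 0, 0, 0, 0.4], [0, 0, 0, 0, 0.4], [0, 0, 0, 0, 0.4], [0, 0, 0, 0, 0.4]]' >/dev/null; python3 - <<'E'
from h import *
st();go(.481,-.2605,.0145,-.135)
E
```

```text
t 43.58 eef [ 0.4877 -0.2626  0.0514] frame(mm) [ -50.52 -441.05] yaw-F -0.0682 f [1.6 0.1 1.8] w 34.9 g 0.0
move [-0.007  -0.0012  0.0369] turn -0.0029
```

```bash
python3 nudge.py '[[-0.0065, 0, 0.015, 0, 0.4], [-0.0065, -0.001, 0.03, 0, 0.4], [-0.0065, -0.001, 0.0365, 0, 0.4], [-0.0065, -0.001, 0.0365, 0, 0.4], [-0.0065, -0.001, 0.0365, 0, 0.4]]' >/dev/null; python3 -c "from h import *;st()"; python3 nudge.py '[[0, 0, 0, 0, 0], [0, 0, 0, 0, 0], [0, 0, 0, 0, 0], [0, 0, 0, 0, 0], [0, 0, 0, 0, 0]]' 50 >/dev/null;python3 nudge.py '[[0, 0, 0, 0, 0], [0, 0, 0, 0, 0], [0, 0, 0, 0, 0]]'>/dev/null; python3 -c "from h import *;st()"; python3 nudge.py '[[0, 0, -0.02, 0, 0], [0, 0, -0.045, 0, 0], [0, 0, -0.07, 0, 0], [0, 0, -0.07, 0, 0], [0, 0, -0.07, 0, 0]]' >/dev/null; python3 - <<'E'
from h import *
st();gof(5,-54,.085)
E
```

```text
t 44.0 eef [ 0.4807 -0.2608  0.0138] frame(mm) [ -57.58 -439.81] yaw-F -0.0689 f [ 1.  -0.9 -0.1] w 34.9 g 0.0
t 44.67 eef [ 0.4803 -0.261   0.0135] frame(mm) [ -58.   -440.01] yaw-F -0.0695 f [-0.   0.6  4.7] w 7.7 g 50.0
t 45.08 eef [ 0.4803 -0.2607  0.0831] frame(mm) [ -58.  -439.7] yaw-F -0.0689 f [ 0.7  0.2 -6.5] w 7.4 g 50.0
move [ 0.0363 -0.3891 -0.0019] turn -0.0689
```

```bash
python3 nudge.py '[[0, -0.038, 0, -0.02, 0], [0, -0.076, 0, -0.04, 0], [0, -0.114, 0, -0.06, 0], [0, -0.152, 0, -0.069, 0], [0, -0.19, 0, -0.069, 0]]' >/dev/null; python3 nudge.py '[[0, 0, 0, 0, 0], [0, 0, 0, 0, 0], [0, 0, 0, 0, 0]]' >/dev/null; python3 - <<'E'
from h import *
st();gof(5,-54,.083)
E
```

```text
t 45.75 eef [ 0.5053 -0.0725  0.0816] frame(mm) [ -46.23 -250.27] yaw-F 0.0006 f [-0.8 -0.9 -6.2] w 7.5 g 50.0
move [ 0.0513 -0.1962 -0.0017] turn 0.0006
```

```bash
python3 nudge.py '[[0, -0.038, 0, 0, 0], [0.01, -0.076, 0, 0, 0], [0.02, -0.114, 0, 0, 0], [0.03, -0.152, 0, 0, 0], [0.04, -0.19, 0, 0, 0]]' >/dev/null; python3 nudge.py '[[0.01, -0.006, 0, 0, 0], [0.01, -0.006, 0, 0, 0], [0.01, -0.006, 0.02, 0, 0], [0.01, -0.006, 0.04, 0, 0], [0.01, -0.006, 0.05, 0, 0]]' >/dev/null;python3 nudge.py '[[0, 0, 0, 0, 0], [0, 0, 0, 0, 0], [0, 0, 0, 0, 0], [0, 0, 0, 0, 0]]' >/dev/null; python3 - <<'E'
from h import *
st();gof(7,-53,.0217)
E
```

```text
t 46.92 eef [0.5709 0.119  0.0341] frame(mm) [  5.87 -54.59] yaw-F -0.001 f [-0.1  0.2 -6.5] w 7.9 g 50.0
move [ 0.0011 -0.0016  0.0124] turn -0.001
```

```bash
python3 nudge.py '[[0, -0.001, 0.005, 0, 0], [0, -0.001, 0.010, 0, 0], [0.002, -0.001, 0.012, 0, 0], [0.0035, -0.001, 0.012, 0, 0], [0.0035, -0.001, 0.012, 0, 0]]' >/dev/null;python3 -c "from h import *;st()"; for i in 1 2 3 4 5; do python3 nudge.py '[[0.001, 0, 0, 0, 0], [0.0015, 0, 0, 0, 0], [0.0015, 0, 0, 0, 0]]' >/dev/null;python3 -c "from h import *;st()";done
```

```text
t 47.33 eef [0.5707 0.1208 0.0215] frame(mm) [  5.59 -52.88] yaw-F 0.0005 f [-6.2  0.6  3.7] w 7.7 g 50.0
t 47.58 eef [0.5707 0.1208 0.0215] frame(mm) [  5.59 -52.88] yaw-F 0.0007 f [-10.    1.1   6.6] w 7.8 g 50.0
t 47.83 eef [0.5707 0.1208 0.0215] frame(mm) [  5.59 -52.86] yaw-F 0.0009 f [-12.3   1.2  10.5] w 7.8 g 50.0
t 48.08 eef [0.5745 0.1204 0.0215] frame(mm) [  9.36 -52.94] yaw-F 0.0006 f [-7.   1.   4.7] w 7.6 g 50.0
t 48.33 eef [0.5744 0.1205 0.0215] frame(mm) [  9.36 -52.91] yaw-F 0.0007 f [-11.5   0.8   8.5] w 7.5 g 50.0
t 48.58 eef [0.5744 0.1205 0.0215] frame(mm) [  9.32 -52.93] yaw-F 0.0009 f [-13.6   1.1  10.2] w 7.6 g 50.0
```

```bash
python3 nudge.py '[[-0.003, 0, -0.0012, 0, 0], [-0.003, 0, -0.0012, 0, 0], [-0.003, 0, -0.0012, 0, 0]]' >/dev/null;python3 -c "from h import *;st()"; for i in 1 2 3 4 5; do python3 nudge.py '[[0.001, 0, 0, 0, 0], [0.001, 0, 0, 0, 0], [0.001, 0, 0, 0, 0]]' >/dev/null;python3 -c "from h import *;st()";done
```

```text
t 48.83 eef [0.5786 0.1199 0.0223] frame(mm) [ 13.58 -53.17] yaw-F -0.0002 f [ 0.8  0.8 -6.7] w 7.7 g 50.0
t 49.08 eef [0.5795 0.1196 0.0221] frame(mm) [ 14.5  -53.38] yaw-F -0.0005 f [-1.9 -0.6 -5.9] w 7.7 g 50.0
t 49.33 eef [0.5802 0.1197 0.0223] frame(mm) [ 15.18 -53.28] yaw-F -0.0003 f [ 0.2  0.6 -6.9] w 7.8 g 50.0
t 49.58 eef [0.5805 0.1197 0.0222] frame(mm) [ 15.43 -53.21] yaw-F -0.0002 f [-1.3  0.5 -5.6] w 7.6 g 50.0
t 49.83 eef [0.5805 0.1197 0.0221] frame(mm) [ 15.46 -53.22] yaw-F -0.0001 f [-5.3  0.9 -4.3] w 7.7 g 50.0
t 50.08 eef [0.5805 0.1197 0.0221] frame(mm) [ 15.46 -53.24] yaw-F 0.0001 f [-6.3  0.9 -2. ] w 7.6 g 50.0
```

Rail contact at x=15.46. Slide +y to about −48.9.

```bash
python3 nudge.py '[[-0.0015, 0, -0.0003, 0, 0], [-0.0015, -0.002, -0.0003, 0, 0], [-0.0015, -0.003, -0.0003, 0, 0], [-0.0015, -0.003, -0.0003, 0, 0], [-0.0015, -0.003, -0.0003, 0, 0]]' >/dev/null;python3 -c "from h import *;st()"; for i in 1 2 3 4; do python3 nudge.py '[[0, -0.0005, 0, 0, 0], [0, -0.0008, 0, 0, 0], [0, -0.0008, 0, 0, 0]]' >/dev/null;python3 -c "from h import *;st()";done
```

```text
t 50.5 eef [0.5807 0.1215 0.0223] frame(mm) [ 15.51 -51.47] yaw-F -0.0009 f [-5.2 -1.7 -6.2] w 7.6 g 50.0
t 50.75 eef [0.5807 0.1218 0.0223] frame(mm) [ 15.45 -51.11] yaw-F -0.0013 f [-4.7 -2.3 -5.7] w 7.6 g 50.0
t 51.0 eef [0.5807 0.1227 0.0222] frame(mm) [ 15.47 -50.29] yaw-F -0.0013 f [-4.8 -3.3 -6.5] w 7.7 g 50.0
t 51.25 eef [0.5808 0.1235 0.0222] frame(mm) [ 15.49 -49.46] yaw-F -0.0014 f [-4.9 -3.2 -5.6] w 8.0 g 50.0
t 51.5 eef [0.5808 0.1239 0.0222] frame(mm) [ 15.48 -49.03] yaw-F -0.0014 f [-5.8 -3.4 -5.2] w 7.5 g 50.0
```

```bash
for i in 1 2; do python3 nudge.py '[[0, -0.0005, 0, 0, 0], [0, -0.0005, 0, 0, 0], [0, -0.0005, 0, 0, 0]]' >/dev/null;python3 -c "from h import *;st()";done; python3 nudge.py '[[0, 0, 0.0008, 0, 0], [0, 0, 0.0014, 0, 0], [0, 0, 0.0014, 0, 0], [0, 0, 0.0014, 0, 0]]' >/dev/null;python3 -c "from h import *;st()"
```

```text
t 51.75 eef [0.5808 0.1239 0.0222] frame(mm) [ 15.5  -48.99] yaw-F -0.0018 f [-5.1 -3.2 -5.3] w 7.5 g 50.0
t 52.0 eef [0.5809 0.124  0.0223] frame(mm) [ 15.51 -48.93] yaw-F -0.002 f [-4.3 -3.7 -5. ] w 7.7 g 50.0
t 52.33 eef [0.5808 0.1239 0.0216] frame(mm) [ 15.44 -49.02] yaw-F -0.0021 f [-7.2 -4.3  0.9] w 7.5 g 50.0
```

```bash
python3 nudge.py '[[0, 0, 0, 0, 0.15], [0, 0, 0, 0, 0.3], [0, 0, 0, 0, 0.3], [0, 0, 0, 0, 0.3], [0, 0, 0, 0, 0.3]]' >/dev/null; python3 nudge.py '[[0, 0, -0.02, 0, 0.3], [0, 0, -0.05, 0, 0.35], [0.003, -0.02, -0.07, 0, 0.35], [0.005, -0.04, -0.07, 0, 0.35], [0.005, -0.04, -0.07, 0, 0.35]]' >/dev/null; python3 nudge.py '[[0, 0, 0.02, 0, 0.35], [0, 0, 0.02, 0, 0.35], [0, 0, 0.02, 0, 0.35], [0, 0, 0.02, 0, 0.35], [0, 0, 0.02, 0, 0.35]]' >/dev/null; python3 - <<'E'
from h import *
st();gof(22.2,-6.85,.0500)
E
```

```text
t 53.58 eef [0.5902 0.1657 0.0717] frame(mm) [21.91 -6.64] yaw-F -0.0011 f [-0.4 -0.2  0.6] w 30.8 g 0.0
move [0.0003 0.0002 0.0217] turn -0.0011
```

```bash
python3 nudge.py '[[0, 0.0002, 0.01, 0, 0.35], [0, 0.0002, 0.021, -0.001, 0.35], [0, 0.0002, 0.021, -0.001, 0.35], [0, 0.0002, 0.021, -0.001, 0.35], [0, 0.0002, 0.021, -0.001, 0.35]]' >/dev/null; python3 -c "from h import *;st()"; python3 nudge.py '[[0, 0, 0, 0, 0.15], [0, 0, 0, 0, 0.15], [0, 0, 0, 0, 0], [0, 0, 0, 0, 0], [0, 0, 0, 0, 0]]' 40 >/dev/null;python3 nudge.py '[[0, 0, 0, 0, 0], [0, 0, 0, 0, 0], [0, 0, 0, 0, 0]]' >/dev/null;python3 -c "from h import *;st()";python3 nudge.py '[[0, 0, -0.01, 0, 0], [0, 0, -0.02, 0, 0], [0, 0, -0.045, 0, 0], [0, 0, -0.06, 0, 0], [0, 0, -0.06, 0, 0]]' >/dev/null;python3 nudge.py '[[0, 0, 0, 0, 0], [0, 0, 0, 0, 0], [0, 0, 0, 0, 0]]' >/dev/null; python3 - <<'E'
from h import *
st();gof(22,-94.5,.110)
E
```

```text
t 54.0 eef [0.5897 0.166  0.0499] frame(mm) [21.39 -6.42] yaw-F 0.0006 f [-0.3 -0.3  0. ] w 31.1 g 0.0
t 54.67 eef [0.59   0.1657 0.0505] frame(mm) [21.74 -6.67] yaw-F 0.0004 f [-0.4 -1.6  2.4] w 10.0 g 40.0
t 55.33 eef [0.5888 0.1663 0.1092] frame(mm) [20.47 -6.23] yaw-F 0.0011 f [-0.4  0.1 -2.2] w 9.6 g 40.0
move [ 0.0014  0.0883 -0.0008] turn 0.0011
```

```bash
python3 nudge.py '[[0, 0.03, 0, 0, 0], [0, 0.06, 0, 0, 0], [0.001, 0.089, 0, 0.001, 0], [0.001, 0.089, 0, 0.001, 0], [0.001, 0.089, 0.02, 0.001, 0]]' >/dev/null; python3 nudge.py '[[0, 0, 0.02, 0, 0], [0, 0, 0.036, 0, 0], [0, 0, 0.036, 0, 0], [0, 0, 0.036, 0, 0], [0, 0, 0.036, 0, 0]]' >/dev/null; python3 - <<'E'
from h import *
st();gof(22,-93,.0512)
E
```

```text
t 56.17 eef [0.5846 0.0773 0.0544] frame(mm) [ 22.45 -95.24] yaw-F -0.0003 f [ 0.4 -0.1 -2.5] w 9.6 g 40.0
move [-0.0005 -0.0022  0.0032] turn -0.0003
```

```bash
python3 nudge.py '[[0, 0, 0.0015, 0, 0], [0, 0, 0.0032, 0, 0], [0, -0.001, 0.0032, 0, 0], [0, -0.002, 0.0032, 0, 0], [0, -0.002, 0.0032, 0, 0]]' >/dev/null; python3 -c "from h import *;st()"; for i in 1 2 3 4 ; do python3 nudge.py '[[0, -0.0005, 0, 0, 0], [0, -0.0007, 0, 0, 0], [0, -0.0007, 0, 0, 0]]' >/dev/null;python3 -c "from h import *;st()";done
```

```text
t 56.58 eef [0.5849 0.0798 0.0513] frame(mm) [ 22.62 -92.76] yaw-F 0.0002 f [ 0.1  0.1 -2.5] w 9.5 g 40.0
t 56.83 eef [0.5849 0.0801 0.0511] frame(mm) [ 22.6  -92.47] yaw-F -0.0002 f [ 0.3  0.6 -3.2] w 9.8 g 40.0
t 57.08 eef [0.5849 0.0807 0.051 ] frame(mm) [ 22.6  -91.82] yaw-F -0.0002 f [ 0.2 -0.1 -2.9] w 9.4 g 40.0
t 57.33 eef [0.585  0.0814 0.051 ] frame(mm) [ 22.56 -91.13] yaw-F -0.0002 f [-0.2  0.3 -4. ] w 9.9 g 40.0
t 57.58 eef [0.585  0.0816 0.0511] frame(mm) [ 22.58 -90.98] yaw-F -0.0007 f [ 1.  -1.  -1.7] w 9.5 g 40.0
```

```bash
python3 nudge.py '[[0, -0.0004, 0, 0, 0], [0, -0.0004, 0.0005, 0, 0], [0, -0.0004, 0.001, 0, 0], [0, -0.0004, 0.0015, 0, 0], [0, -0.0004, 0.0015, 0, 0]]' >/dev/null; python3 -c "from h import *;st()"; python3 nudge.py '[[0, 0, 0, 0, 0.2], [0, 0, 0, 0, 0.35], [0, 0, 0, 0, 0.35], [0, 0, 0, 0, 0.35], [0, 0, 0, 0, 0.35]]' >/dev/null;python3 nudge.py '[[0, 0, -0.02, 0, 0.35], [0, 0, -0.05, 0, 0.35], [-0.03, 0, -0.08, 0, 0.4], [-0.06, 0, -0.08, 0, 0.4], [-0.09, 0, -0.08, 0, 0.4]]' >/dev/null; python3 nudge.py '[[0, 0.038, 0, 0, 0.4], [0, 0.076, 0, 0, 0.4], [0, 0.114, 0, 0, 0.4], [0, 0.14, 0, 0, 0.4], [0, 0.14, 0, 0, 0.4]]' >/dev/null; python3 nudge.py '[[0, 0, 0, 0, 0.4], [0, 0, 0, 0, 0.4]]' >/dev/null; python3 - <<'E'
from h import *
st();go(.4645,-.45,.1,.0177)
E
python3 chk.py d
```

```text
t 58.0 eef [0.5853 0.0817 0.0501] frame(mm) [ 22.88 -90.84] yaw-F -0.001 f [-0.4 -2.9  3.4] w 10.0 g 40.0
t 59.42 eef [ 0.4857 -0.0499  0.1295] frame(mm) [ -67.3  -229.08] yaw-F 0.0005 f [ 0.1 -0.5  0.1] w 35.3 g 0.0
move [0.0065 0.4006 0.0292] turn -0.0869
d ['top', 'side'] [ 0.4649 -0.4437 -0.0025] 78.1 71.6
d ['side'] [ 0.4604 -0.4545  0.0089] 46.6 32.0
```

```bash
python3 nudge.py '[[0, 0.038, 0, -0.02, 0.4], [0, 0.076, 0, -0.04, 0.4], [0, 0.114, 0, -0.06, 0.4], [0, 0.152, 0, -0.08, 0.4], [0.003, 0.19, 0, -0.084, 0.4]]' >/dev/null; python3 nudge.py '[[-0.005, 0.038, 0, 0, 0.4], [-0.007, 0.076, 0, 0, 0.4], [-0.007, 0.114, 0, 0, 0.4], [-0.007, 0.152, 0, 0, 0.4], [-0.007, 0.19, 0, 0, 0.4]]' >/dev/null;  python3 nudge.py '[[0, 0.018, 0.02, 0, 0.4], [0, 0.018, 0.05, 0, 0.4], [0, 0.018, 0.08, 0, 0.4], [0, 0.018, 0.08, 0, 0.4], [0, 0.018, 0.08, 0, 0.4]]' >/dev/null;python3 nudge.py '[[0, 0, 0, 0, 0.4], [0, 0, 0, 0, 0.4]]' >/dev/null; python3 - <<'E'
from h import *
st();go(.464,-.449,.0145,.015)
E
```

```text
t 60.93 eef [ 0.4728 -0.4491  0.0517] frame(mm) [ -52.39 -628.13] yaw-F 0.0849 f [-0.   0.3  0.6] w 35.1 g 0.0
move [-0.0089 -0.0003  0.0372] turn 0.0002
```

```bash
python3 nudge.py '[[-0.0087, 0, 0.015, 0, 0.4], [-0.0087, 0, 0.03, 0, 0.4], [-0.0087, 0, 0.0367, 0, 0.4], [-0.0087, 0, 0.0367, 0, 0.4], [-0.0087, 0, 0.0367, 0, 0.4]]' >/dev/null; python3 -c "from h import *;st()"; python3 nudge.py '[[0, 0, 0, 0, 0], [0, 0, 0, 0, 0], [0, 0, 0, 0, 0], [0, 0, 0, 0, 0], [0, 0, 0, 0, 0]]' 50 >/dev/null;python3 nudge.py '[[0, 0, 0, 0, 0], [0, 0, 0, 0, 0], [0, 0, 0, 0, 0]]'>/dev/null; python3 -c "from h import *;st()"; python3 nudge.py '[[0, 0, -0.02, 0, 0], [0, 0, -0.045, 0, 0], [0, 0, -0.07, 0, 0], [0, 0, -0.07, 0, 0], [0, 0, -0.07, 0, 0]]' >/dev/null; python3 - <<'E'
from h import *
st();gof(-30,-260,.085)
E
```

```text
t 61.35 eef [ 0.463  -0.4488  0.0131] frame(mm) [ -62.16 -628.6 ] yaw-F 0.084 f [0.3 0.6 0. ] w 35.2 g 0.0
t 62.02 eef [ 0.4626 -0.4498  0.013 ] frame(mm) [ -62.53 -629.57] yaw-F 0.0833 f [ 0.3 -3.7 -1.1] w 7.4 g 50.0
t 62.43 eef [ 0.4625 -0.448   0.0828] frame(mm) [ -62.71 -627.76] yaw-F 0.0843 f [ 0.2  0.4 -7.4] w 7.4 g 50.0
move [ 0.0636 -0.3637 -0.0019] turn 0.0843
```

```bash
python3 nudge.py '[[0.005, -0.037, 0, 0.02, 0], [0.01, -0.074, 0, 0.04, 0], [0.015, -0.11, 0, 0.06, 0], [0.02, -0.148, 0, 0.084, 0], [0.025, -0.184, 0, 0.084, 0]]' >/dev/null;python3 nudge.py '[[0.005, -0.037, 0, 0, 0], [0.01, -0.074, 0, 0, 0], [0.015, -0.11, 0, 0, 0], [0.02, -0.148, 0, 0, 0], [0.025, -0.184, 0, 0, 0]]' >/dev/null; python3 nudge.py '[[0, 0, 0, 0, 0], [0, 0, 0, 0, 0], [0, 0, 0, 0, 0], [0, 0, 0, 0, 0]]' >/dev/null; python3 - <<'E'
from h import *
st();gof(14,-139,.083)
E
```

```text
t 63.6 eef [ 0.5213 -0.0841  0.0818] frame(mm) [ -29.43 -260.72] yaw-F -0.0023 f [-1.   0.1 -6.2] w 7.6 g 50.0
move [ 0.0431 -0.1218 -0.0014] turn -0.0023
```

```bash
python3 nudge.py '[[0.01, -0.03, 0, -0.002, 0], [0.02, -0.06, 0, -0.002, 0], [0.03, -0.09, 0, -0.002, 0], [0.038, -0.122, 0, -0.002, 0], [0.04, -0.1245, 0, -0.002, 0]]' >/dev/null; python3 nudge.py '[[0, 0, 0, 0, 0], [0, 0, 0, 0, 0], [0, 0, 0.02, 0, 0], [0, 0, 0.04, 0, 0], [0, 0, 0.05, 0, 0]]' >/dev/null;python3 nudge.py '[[0, 0, 0, 0, 0], [0, 0, 0, 0, 0], [0, 0, 0, 0, 0], [0, 0, 0, 0, 0]]' >/dev/null; python3 - <<'E'
from h import *
st();gof(14,-135.5,.0217)
E
```

```text
t 64.77 eef [0.572  0.0382 0.0339] frame(mm) [  12.65 -135.1 ] yaw-F 0.0011 f [-0.  -0.1 -5.8] w 7.9 g 50.0
move [0.0013 0.0004 0.0122] turn 0.0011
```

```bash
python3 nudge.py '[[0, 0.0005, 0.005, 0.001, 0], [0, 0.0005, 0.010, 0.001, 0], [0.003, 0.0005, 0.0112, 0.001, 0], [0.006, 0.0005, 0.0112, 0.001, 0], [0.0065, 0.0005, 0.0112, 0.001, 0]]' >/dev/null;python3 -c "from h import *;st()"; for i in 1 2 3 4 ; do python3 nudge.py '[[0.001, 0, 0, 0, 0], [0.0015, 0, 0, 0, 0], [0.0015, 0, 0, 0, 0]]' >/dev/null;python3 -c "from h import *;st()";done
```

```text
t 65.18 eef [0.5781 0.0378 0.0215] frame(mm) [  18.8  -135.12] yaw-F 0.0009 f [ 0.8  0.2 -5.4] w 7.9 g 50.0
t 65.43 eef [0.5797 0.0376 0.0217] frame(mm) [  20.36 -135.17] yaw-F 0.0007 f [ 0.6  0.4 -6.7] w 8.1 g 50.0
t 65.68 eef [0.5809 0.0375 0.0217] frame(mm) [  21.61 -135.17] yaw-F 0.0007 f [ 0.4 -0.2 -5.9] w 7.7 g 50.0
t 65.93 eef [0.5824 0.0374 0.0217] frame(mm) [  23.08 -135.19] yaw-F 0.0007 f [-0.3 -0.7 -6.7] w 7.4 g 50.0
t 66.18 eef [0.5831 0.0375 0.0216] frame(mm) [  23.76 -135.11] yaw-F 0.0007 f [-1.7  0.1 -5.3] w 7.7 g 50.0
```

```bash
for i in 1 2; do python3 nudge.py '[[0.001, 0, 0, 0, 0], [0.001, 0, 0, 0, 0], [0.001, 0, 0, 0, 0]]' >/dev/null;python3 -c "from h import *;st()";done;  for i in 1 2 3 4; do python3 nudge.py '[[0, -0.0005, 0, 0, 0], [0, -0.001, 0, 0, 0], [0, -0.001, 0, 0, 0]]' >/dev/null;python3 -c "from h import *;st()";done
```

```text
t 66.43 eef [0.5832 0.0375 0.0214] frame(mm) [  23.83 -135.04] yaw-F 0.0008 f [-4.5  1.9 -3. ] w 7.8 g 50.0
t 66.68 eef [0.5832 0.0375 0.0213] frame(mm) [  23.86 -135.02] yaw-F 0.0008 f [-6.4  1.4 -2.2] w 7.8 g 50.0
t 66.93 eef [0.5832 0.0376 0.0214] frame(mm) [  23.86 -134.97] yaw-F 0.0002 f [-7.   0.1 -3.4] w 7.7 g 50.0
t 67.18 eef [0.5832 0.0377 0.0213] frame(mm) [  23.86 -134.88] yaw-F -0.0004 f [-7.2 -2.1 -1.9] w 7.5 g 50.0
t 67.43 eef [0.5833 0.0377 0.0213] frame(mm) [  23.9  -134.85] yaw-F -0.0011 f [-6.7 -3.5 -3.2] w 7.4 g 50.0
t 67.68 eef [0.5832 0.0378 0.0213] frame(mm) [  23.87 -134.74] yaw-F -0.0018 f [-6.4 -5.5 -3.2] w 7.6 g 50.0
```

```bash
python3 nudge.py '[[-0.002, 0, -0.0004, 0, 0], [-0.002, 0, -0.0004, 0, 0], [-0.002, 0, -0.0004, 0, 0]]' >/dev/null;python3 -c "from h import *;st()"; for i in 1 2 3; do python3 nudge.py '[[0, -0.0005, 0, 0, 0], [0, -0.0005, 0, 0, 0], [0, -0.0005, 0, 0, 0]]' >/dev/null;python3 -c "from h import *;st()";done
```

```text
t 67.93 eef [0.5834 0.0395 0.0219] frame(mm) [  23.88 -133.02] yaw-F -0.0006 f [-4.6 -4.6 -5.8] w 7.5 g 50.0
t 68.18 eef [0.5833 0.0396 0.0219] frame(mm) [  23.86 -133.01] yaw-F -0.0009 f [-4.9 -4.4 -4.7] w 7.8 g 50.0
t 68.43 eef [0.5833 0.0396 0.0219] frame(mm) [  23.85 -133.  ] yaw-F -0.0012 f [-3.8 -4.8 -5.5] w 7.7 g 50.0
t 68.68 eef [0.5834 0.0396 0.0219] frame(mm) [  23.9  -132.97] yaw-F -0.0016 f [-4.4 -5.9 -5.7] w 7.6 g 50.0
```

Contact at y=−133.0. Lower, release, fetch spacer.

```bash
python3 nudge.py '[[0, 0.0006, 0.0008, 0, 0], [0, 0.0006, 0.0015, 0, 0], [0, 0.0006, 0.0015, 0, 0], [0, 0.0006, 0.0015, 0, 0]]' >/dev/null;python3 -c "from h import *;st()";python3 nudge.py '[[0, 0, 0, 0, 0.15], [0, 0, 0, 0, 0.3], [0, 0, 0, 0, 0.3], [0, 0, 0, 0, 0.3], [0, 0, 0, 0, 0.3]]' >/dev/null; python3 nudge.py '[[0, 0, -0.02, 0, 0.3], [0, 0, -0.05, 0, 0.35], [-0.001, -0.02, -0.07, 0, 0.35], [-0.002, -0.04, -0.07, 0, 0.35], [-0.002, -0.04, -0.07, 0, 0.35]]' >/dev/null; python3 nudge.py '[[0, 0, 0.02, 0, 0.35], [0, 0, 0.02, 0, 0.35], [0, 0, 0.02, 0, 0.35], [0, 0, 0.02, 0, 0.35], [0, 0, 0.02, 0, 0.35]]' >/dev/null; python3 - <<'E'
from h import *
st();gof(22.6,-90.95,.0500)
E
```

```text
t 69.02 eef [0.5833 0.0395 0.021 ] frame(mm) [  23.81 -133.05] yaw-F -0.0013 f [-5.6 -5.4 -1. ] w 7.4 g 50.0
t 70.27 eef [0.5851 0.0817 0.0709] frame(mm) [ 22.69 -90.88] yaw-F -0.0001 f [-0.6 -0.3  0.6] w 30.8 g 0.0
move [-0.0001  0.0001  0.0209] turn -0.0001
```

```bash
python3 nudge.py '[[0, 0, 0.01, 0, 0.35], [0, 0, 0.0205, 0, 0.35], [0, 0, 0.0205, 0, 0.35], [0, 0, 0.0205, 0, 0.35], [0, 0, 0.0205, 0, 0.35]]' >/dev/null; python3 -c "from h import *;st()"; python3 nudge.py '[[0, 0, 0, 0, 0.15], [0, 0, 0, 0, 0.15], [0, 0, 0, 0, 0], [0, 0, 0, 0, 0], [0, 0, 0, 0, 0]]' 40 >/dev/null;python3 nudge.py '[[0, 0, 0, 0, 0], [0, 0, 0, 0, 0], [0, 0, 0, 0, 0]]' >/dev/null;python3 -c "from h import *;st()";python3 nudge.py '[[0, 0, -0.01, 0, 0], [0, 0, -0.02, 0, 0], [0, 0, -0.045, 0, 0], [0, 0, -0.06, 0, 0], [0, 0, -0.06, 0, 0]]' >/dev/null;python3 nudge.py '[[0, 0, 0, 0, 0], [0, 0, 0, 0, 0], [0, 0, 0, 0, 0]]' >/dev/null; python3 - <<'E'
from h import *
st();go(.48,-.33,.110,F[2])
E
```

```text
t 70.68 eef [0.5847 0.0822 0.0498] frame(mm) [ 22.23 -90.39] yaw-F 0.0006 f [-0.3 -0.8  0.6] w 30.9 g 0.0
t 71.35 eef [0.585  0.0817 0.0503] frame(mm) [ 22.55 -90.83] yaw-F 0.0002 f [-0.7 -1.8  2.5] w 9.1 g 40.0
t 72.02 eef [0.5838 0.0826 0.109 ] frame(mm) [ 21.3  -90.07] yaw-F 0.0011 f [ 0.2 -0.1 -1.8] w 9.6 g 40.0
move [-0.0753  0.4187 -0.0007] turn 0.0011
```

```bash
python3 nudge.py '[[-0.035, 0, 0, 0, 0], [-0.07, 0, 0, 0, 0], [-0.075, 0.035, 0, 0, 0], [-0.075, 0.072, 0, 0, 0], [-0.075, 0.11, 0, 0, 0]]' >/dev/null;python3 nudge.py '[[0, 0.038, 0, 0, 0], [0, 0.076, 0, 0, 0], [0, 0.114, 0, 0, 0], [0, 0.152, 0, 0, 0], [0, 0.19, 0, 0, 0]]' >/dev/null;python3 nudge.py '[[0, 0.038, 0, 0, 0], [0, 0.076, 0, 0, 0], [0, 0.11, 0, 0, 0], [0, 0.11, 0.02, 0, 0], [0, 0.11, 0.045, 0, 0]]' >/dev/null; python3 nudge.py '[[0, 0, 0, 0, 0], [0, 0, 0.01, 0, 0], [0, 0, 0.01, 0, 0], [0, 0, 0.01, 0, 0], [0, 0, 0.01, 0, 0]]' >/dev/null; python3 - <<'E'
from h import *
st();go(.48,-.33,.0425,F[2])
E
```

```text
t 73.68 eef [ 0.4824 -0.3215  0.0558] frame(mm) [ -51.69 -500.17] yaw-F 0.0015 f [ 0.7  1.  -1.8] w 10.0 g 40.0
move [-0.0018  0.0087  0.0133] turn 0.0015
```

```bash
python3 nudge.py '[[0, 0, 0.006, 0, 0], [0, 0, 0.011, 0, 0], [0, 0, 0.0135, 0, 0], [0, 0, 0.0135, 0, 0], [0, 0, 0.0135, 0, 0]]' >/dev/null;python3 -c "from h import *;st()"; python3 nudge.py '[[0, 0, 0.001, 0, 0], [0, 0, 0.001, 0, 0]]' >/dev/null;python3 -c "from h import *;st()";python3 nudge.py '[[0, 0, 0, 0, 0.2], [0, 0, 0, 0, 0.35], [0, 0, 0, 0, 0.35], [0, 0, 0, 0, 0.35], [0, 0, 0, 0, 0.35]]' >/dev/null;python3 nudge.py '[[0, 0, -0.03, 0, 0.35], [0, 0, -0.06, 0, 0.35], [0, 0, -0.1, 0, 0.4], [0, 0, -0.12, 0, 0.4], [0, 0, -0.12, 0, 0]]' >/dev/null; python3 - <<'E'
from h import *
st()
a=cv2.resize(robot.capture("side")[125:350,200:340],None,fx=2.6,fy=2.6,interpolation=2)
b=cv2.resize(robot.capture("top")[165:290,150:310],None,fx=2.5,fy=2.5,interpolation=2)
c=np.zeros((a.shape[0],a.shape[1]+b.shape[1],3),np.uint8);c[:,:a.shape[1]]=a;c[:b.shape[0],a.shape[1]:]=b;cv2.imwrite("pics/n.png",c);print(c.shape)
# angle candidates of knob
E
```

```text
t 74.1 eef [ 0.4818 -0.3215  0.0422] frame(mm) [ -52.25 -500.29] yaw-F 0.0007 f [-1.   0.9  4.9] w 10.0 g 40.0
t 74.27 eef [ 0.4818 -0.3216  0.0422] frame(mm) [ -52.24 -500.34] yaw-F 0.0006 f [-2.6  1.2 13.1] w 9.5 g 40.0
t 75.1 eef [ 0.4842 -0.3235  0.1651] frame(mm) [ -49.76 -502.08] yaw-F 0.0003 f [ 0.4  0.2 -0.4] w 30.9 g 0.0
(585, 764, 3)
```

View pics/n.png

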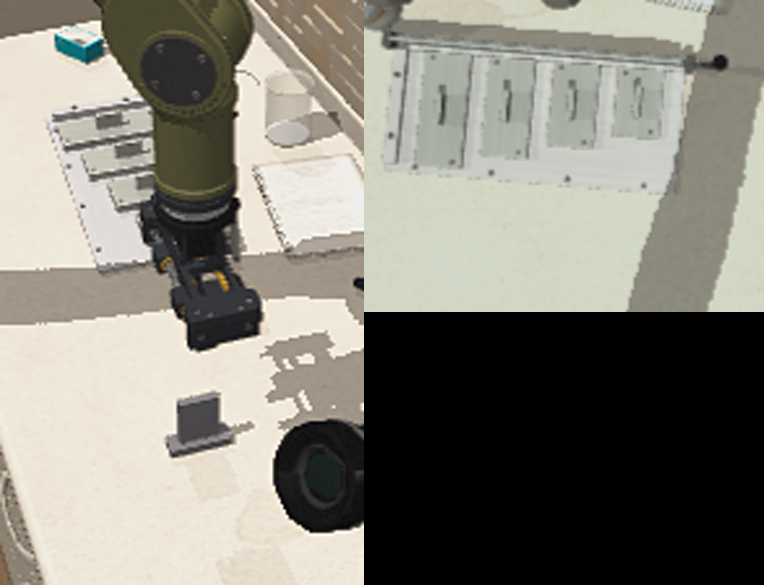

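```bash
python3 nudge.py '[[0.02, -0.033, 0, 0, 0], [0.04, -0.066, 0, 0, 0], [0.06, -0.1, 0, 0, 0], [0.08, -0.133, 0, 0, 0], [0.1, -0.166, 0, 0, 0]]' >/dev/null;python3 nudge.py '[[0.02, -0.033, 0, 0, 0], [0.04, -0.066, 0, 0, 0], [0.052, -0.1, 0, 0, 0], [0.052, -0.1, 0, 0, 0], [0.052, -0.1, 0, 0, 0]]' >/dev/null;python3 nudge.py '[[0, 0, 0, 0, 0], [0, 0, 0, 0, 0], [0, 0, 0, 0, 0]]' >/dev/null; python3 - <<'E'
from h import *
st();gof(99,-235,.084)
g=cv2.cvtColor(robot.capture("top"),cv2.COLOR_BGR2GRAY)[180:200,284:302]; print(np.argwhere(g<40).mean(0)+[180,284],(g<40).sum())
E
```

```text
t 76.28 eef [ 0.6506 -0.069   0.16  ] frame(mm) [  98.55 -236.62] yaw-F -0.0024 f [ 0.8  0.5 -1. ] w 0.5 g 0.0
move [ 0.0006 -0.0017  0.076 ] turn -0.0024
[198.5 296. ] 2
```

Descend behind the knob, then follow the arc.

```bash
python3 nudge.py '[[0.001, -0.0017, 0.03, -0.002, 0], [0.001, -0.0017, 0.055, -0.002, 0], [0.001, -0.0017, 0.076, -0.002, 0], [0.001, -0.0017, 0.076, -0.002, 0], [0.001, -0.0017, 0.076, -0.002, 0]]' >/dev/null;python3 -c "from h import *;st()"; python3 nudge.py '[[-0.004, 0, 0, 0, 0], [-0.008, 0, 0, 0, 0], [-0.012, 0, 0, 0, 0], [-0.012, 0, 0, 0, 0]]' >/dev/null;python3 -c "from h import *;st()"; python3 nudge.py '[[-0.005, 0, 0, 0, 0], [-0.01, 0, 0.001, 0, 0], [-0.014, 0, 0.002, 0, 0], [-0.014, 0, 0.002, 0, 0], [-0.014, 0, 0.002, 0, 0]]' >/dev/null; python3 - <<'E'
from h import *
st();gof(56,-235,.075)
E
```

```text
t 76.75 eef [ 0.6519 -0.0659  0.084 ] frame(mm) [  99.57 -233.45] yaw-F 0.0014 f [-0.   0.3  0.5] w 0.7 g 0.0
t 77.08 eef [ 0.641  -0.0646  0.0861] frame(mm) [  88.64 -232.87] yaw-F 0.0024 f [-0.3  0.2  0.5] w 0.2 g 0.1
t 77.5 eef [ 0.6262 -0.0631  0.0825] frame(mm) [  73.77 -232.45] yaw-F 0.0029 f [0.3 0.3 0.3] w 0.6 g 0.3
move [-0.0178  0.0025  0.0075] turn 0.0029
```

```bash
python3 - <<'E'
from h import *
a=cv2.resize(robot.capture("side")[140:250,240:330],None,fx=5,fy=5,interpolation=2)
b=cv2.resize(robot.capture("top")[165:230,240:310],None,fx=4.9,fy=5,interpolation=2)
c=np.zeros((550,800,3),np.uint8);c[:,:450]=a;c[:325,455:455+b.shape[1]]=b;cv2.imwrite("pics/o.png",c)
E
```

```text
(no output)
```

View pics/o.png

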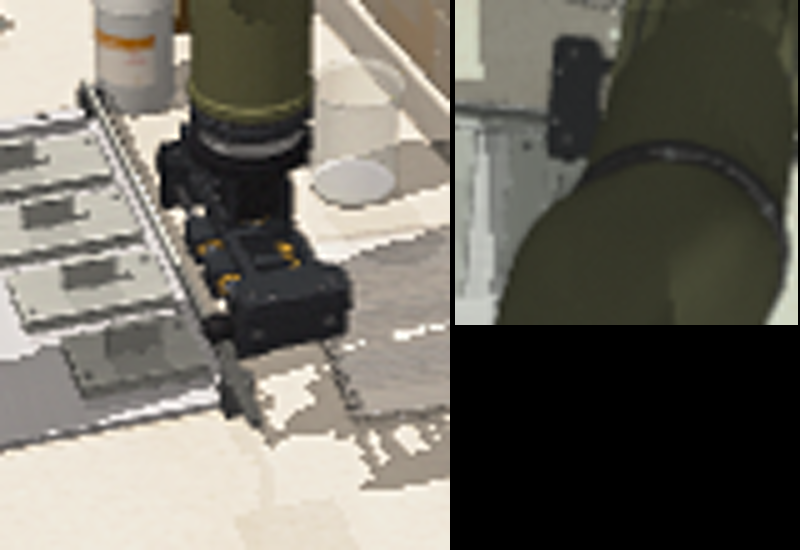

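```bash
python3 nudge.py '[[-0.01, 0.001, 0.0035, 0, 0], [-0.018, 0.002, 0.0075, 0, 0], [-0.025, 0.002, 0.013, 0, 0], [-0.031, 0.002, 0.0195, 0, 0], [-0.031, 0.002, 0.0195, 0, 0]]' >/dev/null;python3 -c "from h import *;st()"; python3 nudge.py '[[-0.005, 0, 0.007, 0, 0], [-0.0095, 0, 0.0155, 0, 0], [-0.012, 0, 0.0245, 0, 0], [-0.014, 0, 0.032, 0, 0], [-0.014, 0, 0.032, 0, 0]]' >/dev/null;  python3 -c "from h import *;st()"; python3 nudge.py '[[0, 0, 0, 0, 0], [0, 0, 0, 0, 0], [0, 0, 0, 0, 0]]'>/dev/null;  python3 -c "from h import *;st()"
```

```text
t 78.02 eef [ 0.594  -0.0625  0.062 ] frame(mm) [  41.63 -234.07] yaw-F 0.0031 f [0.4 0.5 0.4] w 0.3 g 0.1
t 78.43 eef [ 0.582  -0.0621  0.0304] frame(mm) [  29.63 -234.46] yaw-F 0.0029 f [1.8 1.2 2.8] w 0.4 g 0.8
t 78.68 eef [ 0.5814 -0.0626  0.0306] frame(mm) [  29.05 -235.02] yaw-F 0.0025 f [-1.1 -0.1 -0.1] w 0.6 g 0.0
```

Press further until firm resistance.

```bash
for i in 1 2 3 4 5; do python3 nudge.py '[[0, 0, 0.001, 0, 0], [0, 0, 0.0015, 0, 0], [0, 0, 0.0015, 0, 0]]' >/dev/null;python3 -c "from h import *;st()";done
```

```text
t 78.93 eef [ 0.5815 -0.0626  0.0302] frame(mm) [  29.14 -235.  ] yaw-F 0.0024 f [-1.4 -0.4  7.5] w 0.2 g 3.7
t 79.18 eef [ 0.5815 -0.0626  0.0298] frame(mm) [  29.18 -235.  ] yaw-F 0.0023 f [-4.1  1.2 16.3] w 0.6 g 8.6
t 79.43 eef [ 0.5816 -0.0626  0.0295] frame(mm) [  29.24 -235.03] yaw-F 0.0022 f [-6.2  0.1 27.7] w 0.7 g 13.6
t 79.68 eef [ 0.5817 -0.0626  0.0293] frame(mm) [  29.3  -235.01] yaw-F 0.0021 f [-8.8  1.8 37.3] w 0.4 g 18.7
t 79.93 eef [ 0.5817 -0.0626  0.029 ] frame(mm) [  29.35 -235.04] yaw-F 0.0019 f [-10.2   2.7  48.4] w 0.1 g 23.9
```

```bash
python3 nudge.py '[[0, 0, -0.02, 0, 0], [0, 0, -0.05, 0, 0], [0, 0, -0.08, 0, 0], [0, 0, -0.12, 0, 0], [0, 0, -0.16, 0, 0]]' >/dev/null;python3 nudge.py '[[0, 0.03, -0.02, 0, 0], [0, 0.06, -0.04, 0, 0], [0, 0.1, -0.06, 0, 0], [0, 0.13, -0.06, 0, 0], [0, 0.16, -0.06, 0, 0]]' >/dev/null;python3 nudge.py '[[0, 0, 0, 0, 0], [0, 0, 0, 0, 0], [0, 0, 0, 0, 0]]'>/dev/null; python3 - <<'E'
from h import *
st()
S=robot.capture("side");T=robot.capture("top")
k=f2w(-.005,-.235);print("knob down pred side",p("side",[[*k,.0245]]),p("top",[[*k,.0245]]))
a=cv2.resize(S[140:250,210:300],None,fx=5,fy=5,interpolation=2)
b=cv2.resize(T[165:260,150:310],None,fx=2.18,fy=2.18,interpolation=2)
d=cv2.resize(S,None,fx=.62,fy=.62)
c=np.zeros((550,800,3),np.uint8);c[:,:450]=a;c[:b.shape[0],451:451+b.shape[1]]=b;c[260:260+d.shape[0],451:451+d.shape[1]]=d;cv2.imwrite("pics/q.png",c)
E
```

```text
t 81.02 eef [ 0.5708 -0.221   0.243 ] frame(mm) [  29.53 -393.84] yaw-F 0.0029 f [-0.1 -0.1 -0.3] w 0.5 g 0.0
knob down pred side [[265.9528 228.0442]] [[290.096  216.6561]]
```

View pics/q.png

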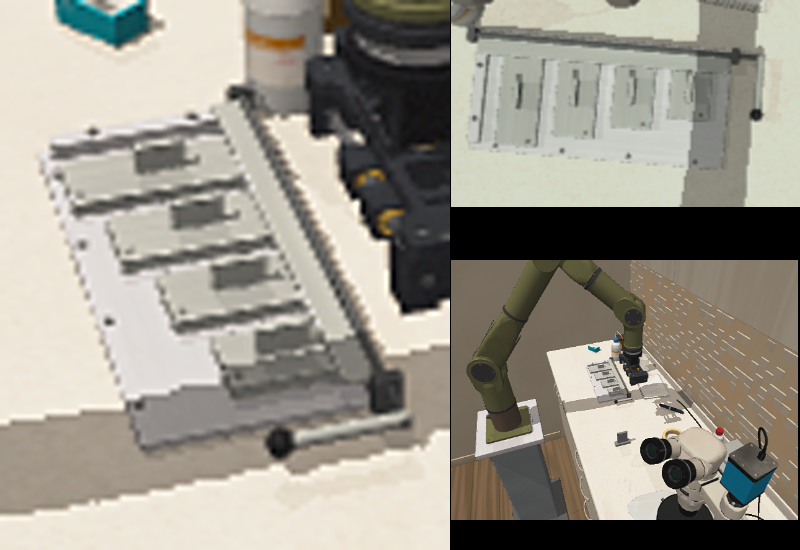

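The side crop shows the bar level over all four evenly spaced plates. The knob is at pixel (266, 228.6), against a predicted (266.0, 228.0) for fully down. The spacer stands on the bare worktop.

```bash
python3 -c "
from rig import robot
print(robot.sign_off())"
```

```text
the job is handed in; nothing more can be done
None
```

I handed the job in at about 81 s: all four plates are in the frame, longest to shortest from the end stop and up to the rear rail, each gap set with the spacer; the spacer is back on the worktop, the hold-down bar is fully down, and I did not touch the wash bottle or tape roll.

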